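# Change the roll in the label printer

## Robot

A 6-joint arm with a two-finger parallel gripper is mounted at the origin on the work surface. World frame = base frame: x ahead of the robot, y to its left, z up, the work surface at z = 0. Lengths are in m, angles in rad, forces in N, time in s.
With the tool pointing down it reaches from about 0.25 to 0.725 m from the base axis. Payload 4 kg.
Tool frame: the origin (TCP) lies midway between the tips of the shut fingers; the grasp point (between the pads) lies pinch_z behind it (pinch_z is the distance from the TCP to the grasp point, in m); z points along the fingers, y is the direction in which the jaws open and shut (so a half turn about z gives the same grasp; the last joint's range is limited). The gripper opens to 85 mm and grips with 20 to 120 N. Pads are 22 mm wide; open, the fingers measure 114 mm over their backs; the gripper's body (76 mm by 85 mm) begins 54 mm behind the grasp point. The pads swing forward as they close: fully open they stand 13 mm farther back than shut.
Start: joints at [1.278, 0.241, 0.005, 1.335, 0, 1.571], TCP at [0.144, 0.479, 0.231] pointing down, gripper open.
Joint ranges: [-2.72, 2.72], [-1.05, 1.87], [-1.09, 1.28], [-1.99, 2.15], [-1.42, 1.44], [-3.14, 3.14]. Speed limits (rad/s): [2.79, 2.79, 3.14, 3.14, 3.14, 3.14].

## Interface

Orientations are given as a unit quaternion [x, y, z, w].
In Python, from workcell import * gives the robot as it stands.
- The arm moves only by the tool move_arm, never from a script. Its argument "motion" is a list of rows, each a list of 3 entries, a list of its own where there are three numbers: the finger opening in mm, from 0 to 85.4, then the shift along the tool's x, y, z in units of 50 mm (1.0 is 50 mm), then the turn about the tool's z in units of 6 degrees (1.0 is 6 degrees). In form: [[claw, [dx, dy, dz], roll], ...]. A call has exactly 10 rows; each row is the pose to reach, as a shift and turn from the pose commanded when the call began, along the tool's axes at that moment; what a row does not reach only later rows make up. A row lasts 1/10 s, in which the tool goes at most 50 mm and 8.59 degrees, less where a joint would pass 70% of its speed; a pose out of reach is approached as far as the arm can. A call with a gripper value outside its range is refused whole. The fingers move at their own pace and stop on an object; the grip force is fixed at half the most. Time passes only in rows, so rows that repeat a pose let the fingers close, or fill a call up. It gives the time, the measured TCP pose, the force and the opening at its end, in the units of the state.
- get_obs(): the state, without advancing time (a new reading comes with each control period).
- camera(name): name is "scene" or "top" or "wrist"; returns a dict with "color" (384x512x3 uint8, red, green, blue), "fx", "fy", "cx", "cy" (pixels), "rvec" (rotation vector, rad) and "tvec" (3), from world to camera coordinates, as OpenCV has them; the wrist camera has in their place "mount" (4x4, takes a point from camera to tool coordinates, whose origin is the TCP and whose axes are the flange's). Camera axes: x right, y down, z forward; pixel columns grow to the right and rows downward; lengths in m; the calibration is good to about 2 mm. A picture is of the moment at which its call begins: read the wrist's pose just before it. There is no depth.
- job_done(): hands the job in, once; it reports no verdict.
The state is a dict: "clock": time; "joint_pos": joint angles; "joint_vel": joint speeds; "tau": joint torques, N m; "eef_pos": TCP position; "tool_rot": TCP orientation; "ft_force": force on the tool from outside, world axes, zero at the start; "ft_torque": the same for the moment, N m; "grip_width": finger opening in m.
Only numpy, scipy, OpenCV 4.12 (cv2) and the standard library are available. Lean on these libraries where they do the work, as an engineer would, in place of code of your own. Each camera call takes 0.05 s, during which the arm holds its last target.

## Task

The label printer has run out: lift the empty spool straight up out of its two brackets, keeping it level, and lay it in the blue tray. Then set the yellow roll into the printer's brackets, right down at both ends, and close the lid; keep the lid up until the roll is in, do not drop either spool, and leave the white roll, the mug and the stapler where they are.

Things in the scene. Friction and masses are not known exactly. Their poses are not given: they have to be found in the camera images.
- printer: White desktop label printer, 200 wide, 250 deep, fixed; origin on the table below the cradle point, x level to its rear, y along the spindle, z up. Open bay: x -105 to +90, y -92 to +92 mm, floor 23 up; walls end 100 up, the print block in front (x -140 to -105) 97 up. The raised lid leans forward over the bay, so an upright gripper does not fit: lean it 30 to 45 degrees towards the front (-x)
- cradle (a point): Middle of the seated spindle's axis in the printer, 85 mm above the table; axes as printer. Two grey open-topped U brackets, 8 mm thick, stand at y = -62 and +62 mm: slot 17 mm wide, 38 deep, with a self-centring rounded floor and a flared mouth, 32 mm wide, ending at z = +31 mm. The spindle's axis must rise 40 mm to be free
- lid (a joint): Opening angle of the printer's lid in rad: 0 = shut, 1.13 = against its stop; starts at 1.0 to 1.12. A stiff hinge holds it wherever it is left; 1 to 3 N on its front edge moves it, all the way down
- lid_hinge (a point): Middle of the lid's hinge line, 90 mm behind and 17 mm above the cradle point; axes as printer, hinge along y. The lid is a shallow white shell with a clear window, 200 wide, 230 long from hinge to front edge, its top face 49 mm out from the hinge plane, open side to the bay
- lid_edge (a point): Middle of the lid's front edge on its outer (top) face: 230 mm along the lid from the hinge and 49 mm out. x points along the lid to the hinge, z out of the top face. When shut it lies 151 mm above the table. Push the top face near here to shut the lid; from the start that means from behind it
- empty_mid (a point): Centre of the empty spool (about 150 g), starts seated in the printer: a bare cardboard core, 32 mm diameter and 100 mm long, on a steel spindle of 12 mm diameter and 156 mm length, along its own y axis, with two black eight-sided guide flanges, 52 mm across flats and 4 mm thick, at y = -52 and +52. It may spin about y. Grip it across the core
- empty_end1 (a point): End of the empty spool's spindle at its y = +78 mm
- empty_end2 (a point): End of the empty spool's spindle at its y = -78 mm
- yellow_mid (a point): Centre of the yellow label roll (about 420 g), starts in one of the rack's two places: 64 mm diameter, 100 mm long, on the same spindle (12 mm diameter, 156 mm long, along its own y axis), with round black flanges of 52 mm. It may spin about y; either end may go to either bracket. Grip it across its diameter
- yellow_end1 (a point): End of the yellow roll's spindle at its y = +78 mm
- yellow_end2 (a point): End of the yellow roll's spindle at its y = -78 mm
- white_mid (a point): Centre of the white label roll, same size as the yellow one, in the rack's other place; leave it alone
- rack: Dark steel roll rack, 230 (x) by 150 (y) mm, fixed, origin at the centre of its underside, z up. Two places at x = -55 and +55 mm, each a pair of open-topped U brackets at y = -62 and +62, like the printer's; a seated spindle lies along y with its axis 65 mm up, bracket mouths end 96 mm up
- tray: Blue open tray for empty spools, fixed, 120 (x) by 210 (y) by 35 mm high, walls and floor 4 mm, origin at the centre of its underside. A spool lies in it along y; its axis is then 30 mm above the table
- mug: White mug, 80 mm across and 90 high, origin at the centre of its underside; leave it alone
- stapler: Red and black stapler, 150 long and 55 high, origin at the centre of its underside; leave it alone
Things that resemble listed ones, but are neither listed nor needed, are in the scene too. What is meant by the part that bears yellow_mid is not purple, and is the larger of those in its own colour. Leave any orange look-alike of the part that bears empty_mid alone.

How it is judged:
On the way, in this order (a step that is already met when the one before it is completed fails the run):
1. the empty spool is lifted out of the printer's brackets, both ends clear of the mouths and level (z of each of empty_end1, empty_end2 in the frame of cradle above 0.04 m and angle between empty_mid's own y axis and vertical between 1.37 and 1.77 rad), for 0.1 s.
2. the empty spool lies in the blue tray, let go and at rest (x of empty_mid in the frame of tray between -0.05 and 0.05 m and y of empty_mid in the frame of tray between -0.04 and 0.04 m and z of each of empty_end1, empty_end2 in the frame of tray below 0.045 m and contact force between the fingers and empty below 0.1 N and linear speed of empty below 0.03 m/s), for 0.2 s.
3. the yellow roll is down in both printer brackets and let go (x of yellow_end1 in the frame of cradle between -0.005 and 0.005 m and z of each of yellow_end1, yellow_end2 in the frame of cradle below 0.004 m and x of yellow_end2 in the frame of cradle between -0.005 and 0.005 m and z of yellow_mid in the frame of cradle above -0.006 m and y of yellow_mid in the frame of cradle between -0.01 and 0.01 m and contact force between the fingers and yellow below 0.1 N and linear speed of yellow below 0.03 m/s), for 0.2 s.
At the end, for the whole second after the job is handed in: Empty spool at rest in the blue tray (both spindle ends under 45 mm), yellow roll at rest in both printer brackets (ends within 5 mm of the cradle line and 4 mm of the seated height), lid shut to 0.06 rad, nothing held (all of step 2 and all of step 3 and value of joint lid below 0.06 rad); the robot touches nothing.
It fails at once if the empty spool is pulled askew in the brackets, one end before the other (over 12 degrees off level) (distance between empty_mid and cradle below 0.04 m and (angle between empty_mid's own y axis and vertical below 1.35 rad or angle between empty_mid's own y axis and vertical above 1.79 rad)).
It fails at once if the lid is brought down before the yellow roll is in the printer (value of joint lid below 0.8 rad and distance between yellow_mid and cradle above 0.02 m).
It fails at once if the empty spool or the yellow roll is dropped (falls freely more than about 2 cm) ((contact force between the fingers and empty below 0.05 N and linear speed of empty above 0.65 m/s) or (contact force between the fingers and yellow below 0.05 N and linear speed of yellow above 0.65 m/s)).
It fails at once if the white roll is moved by more than 15 mm (distance of white_mid from where it was at the start of the episode above 0.015 m).
It fails at once if the mug or the stapler is moved by more than 20 mm (distance of any of mug, stapler from where it was at the start of the episode above 0.02 m).
It also fails if it takes over 72 s, if anything falls off the work surface, if the arm or the gripper's body presses on something with over 40 N, if the wrist force passes 120 N, or if a joint passes its speed limit or range.

## Working session

There is one attempt and no reset: what is moved stays moved. The work goes in short steps, Python scripts to look and compute and a tool call to move; the robot and the scene stay as the last step left them, time stands still between calls to the robot, and variables do not carry over. Pictures are saved under pics/ and viewed, and the job is handed in when it is done.

Besides the shell and the picture viewer there is one more tool, called after "Call:" as a command line: name --argument value ..., lists and objects as JSON in quotes. move_arm: Moves the arm, as the interface text tells. Its arguments: {"type":"object","properties":{"motion":{"type":"array","items":{"type":"array"}}},"required":["motion"]}

```bash
ls; mkdir -p pics
python3 - <<'E'
from workcell import *
import cv2,json
print(get_obs())
for n in ["scene","top","wrist"]:
    c=camera(n); cv2.imwrite(f"pics/{n}0.png",c["color"][:,:,::-1])
    print(n,{k:v for k,v in c.items() if k!="color"})
E
```

```text
pics
{'clock': 0.0, 'joint_pos': array([1.27798536e+00, 2.41452168e-01, 3.70969681e-03, 1.33516368e+00,
       6.19152341e-06, 1.57079004e+00]), 'joint_vel': array([ 0.00014545,  0.0027149 ,  0.00167765, -0.0006834 ,  0.00164792,
       -0.00015034]), 'tau': array([ 1.98913176e-05, -3.72313750e+01,  2.52409744e+01,  1.69027399e-02,
        5.95261372e-05, -4.17687048e-06]), 'eef_pos': array([0.14414007, 0.47812005, 0.23038782]), 'tool_rot': array([ 1.45879835e-01,  9.89301754e-01, -1.04317200e-03, -1.56959330e-04]), 'ft_force': array([0.24668512, 1.29890647, 0.14654917]), 'ft_torque': array([0.00036036, 0.00561004, 0.03687205]), 'grip_width': 0.08520392863890255}
scene {'fx': 481.34289241659485, 'fy': 481.34289241659485, 'cx': 260.5461146035335, 'cy': 186.69776166888235, 'rvec': array([ 1.91167341,  1.51809285, -0.62918296]), 'tvec': array([-0.07263226, -0.25497408,  2.07392433])}
top {'fx': 414.81106520467114, 'fy': 414.81106520467114, 'cx': 257.32341273712314, 'cy': 193.8579786172451, 'rvec': array([ 2.14572291, -2.13381323,  0.12385774]), 'tvec': array([-0.01892664,  0.48599996,  1.28842491])}
wrist {'fx': 326.6561328522457, 'fy': 326.6561328522457, 'cx': 247.57776094744014, 'cy': 185.07659543235658, 'mount': array([[ 9.71466142e-05, -9.56567186e-01, -2.91511937e-01,
         7.45484556e-02],
       [ 9.99999988e-01,  1.27301215e-04, -8.44752790e-05,
        -1.95995025e-04],
       [ 1.17916104e-04, -2.91511925e-01,  9.56567187e-01,
        -1.42434103e-01],
       [ 0.00000000e+00,  0.00000000e+00,  0.00000000e+00,
         1.00000000e+00]])}
```

View pics/scene0.png

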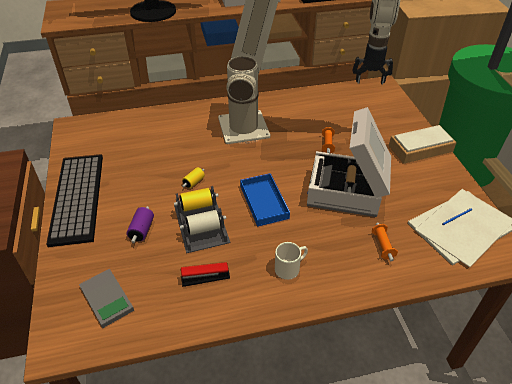

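View pics/top0.png

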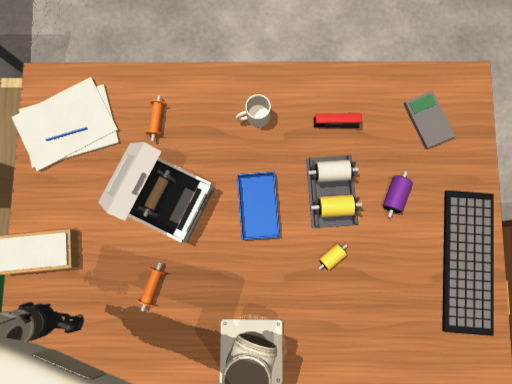

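View pics/wrist0.png

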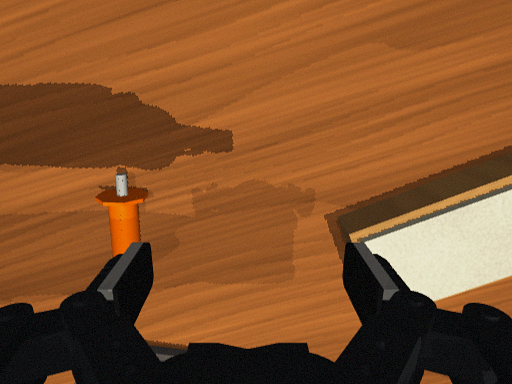

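Run:
```python
import workcell
print([n for n in dir(workcell) if not n.startswith('_')])
```

```text
['Unreachable', 'camera', 'get_obs', 'job_done', 'pinch_z']
```

The likely targets are visible, but the gripper must lean and the moves only offer shift and roll. I'll read the interface docs and enlarge some crops.

View pics/topc.png

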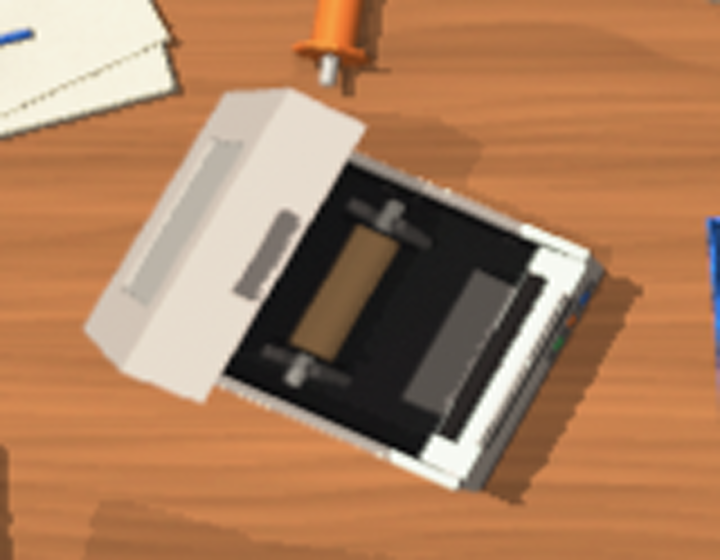

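View pics/scenec.png

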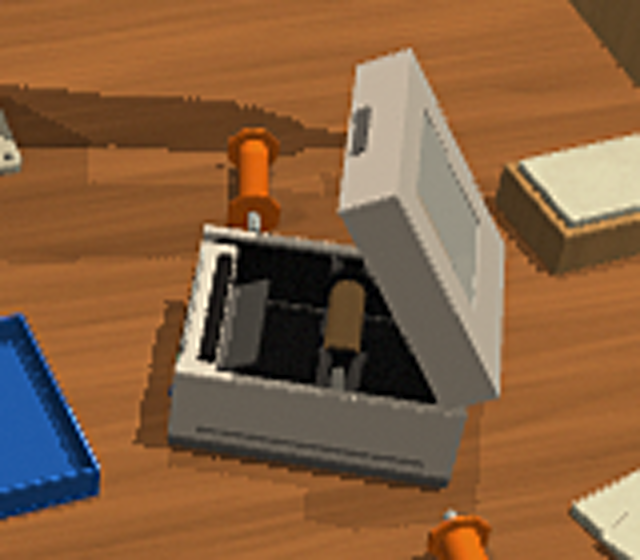

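```bash
cat > h.py <<'E'
import numpy as np, cv2
from workcell import *
from scipy.spatial.transform import Rotation as R
def ray(c,u,v):
    Rm=cv2.Rodrigues(c["rvec"])[0]; o=-Rm.T@c["tvec"]
    d=Rm.T@np.array([(u-c["cx"])/c["fx"],(v-c["cy"])/c["fy"],1]); return o,d
def onz(c,u,v,z):
    o,d=ray(c,u,v); return o+d*(z-o[2])/d[2]
def proj(c,p):
    return cv2.projectPoints(np.float64(p).reshape(-1,3),c["rvec"],c["tvec"],np.array([[c["fx"],0,c["cx"]],[0,c["fy"],c["cy"]],[0,0,1]]),None)[0][:,0]
E
python3 - <<'E'
from h import *
c=camera("top");s=camera("scene")
a=onz(c,167.8,173,.089);b=onz(c,146,212.5,.089);print(a,b,(a+b)/2,np.linalg.norm(a-b))
# core mask
for cam,z in((c,.10),(s,.085)):
    hsv=cv2.cvtColor(cam["color"],cv2.COLOR_RGB2HSV)
    def rep(name,lo,hi,roi,z):
        m=cv2.inRange(hsv,lo,hi); k=np.zeros_like(m); x0,y0,x1,y1=roi;k[y0:y1,x0:x1]=m[y0:y1,x0:x1]
        cs,_=cv2.findContours(k,cv2.RETR_EXTERNAL,cv2.CHAIN_APPROX_NONE)
        for q in sorted(cs,key=cv2.contourArea)[-3:]:
            if cv2.contourArea(q)<25: continue
            r=cv2.minAreaRect(q); print(name,r,cv2.contourArea(q),onz(cam,*r[0],z).round(4),[onz(cam,*p,z)[:2].round(3).tolist() for p in cv2.boxPoints(r)])
    if cam is c:
        rep("core",(8,60,50),(25,200,200),(140,170,180,220),.1)
        rep("yel",(23,120,120),(33,255,255),(300,140,370,290),.065)
        rep("blue",(105,120,60),(125,255,255),(220,160,300,260),.02)
        rep("white",(0,0,170),(180,70,255),(308,155,362,185),.065)
    else:
        rep("yel",(23,120,120),(33,255,255),(150,150,250,250),.065)
        rep("blue",(105,120,60),(125,255,255),(220,160,300,260),.035)
        rep("core",(8,60,50),(25,200,200),(340,160,362,195),.085)
o,d=ray(c,256,192);print("topcam",o,"scene",ray(s,256,192)[0])
E
```

```text
[0.54226456 0.25939293 0.089     ] [0.41961143 0.32169771 0.089     ] [0.480938   0.29054532 0.089     ] 0.13757062939965423
core ((155.9945831298828, 192.76031494140625), (11.131340980529785, 33.6734733581543), 27.758541107177734) 339.5 [0.479  0.2905 0.1   ] [[0.441, 0.328], [0.533, 0.284], [0.517, 0.253], [0.426, 0.297]]
yel ((332.9508056640625, 256.0409851074219), (12.035467147827148, 24.711118698120117), 50.194427490234375) 265.0 [ 0.2922 -0.2478  0.065 ] [[0.282, -0.207], [0.33, -0.266], [0.302, -0.288], [0.255, -0.23]]
yel ((337.21649169921875, 204.7628936767578), (16.52838897705078, 33.96493148803711), 87.39744567871094) 497.5 [ 0.4487 -0.2637  0.065 ] [[0.472, -0.211], [0.477, -0.315], [0.426, -0.316], [0.421, -0.212]]
blue ((257.8088073730469, 205.51470947265625), (65.42211151123047, 37.427894592285156), 85.60128784179688) 2332.5 [ 0.4502 -0.0177  0.02  ] [[0.552, 0.052], [0.561, -0.069], [0.351, -0.086], [0.341, 0.033]]
white ((334.1643371582031, 169.6229248046875), (18.29047393798828, 32.218563079833984), 86.98721313476562) 539.5 [ 0.5591 -0.2563  0.065 ] [[0.585, -0.205]
[... 192 characters left out ...]
[[0.327, -0.294], [0.272, -0.23], [0.328, -0.211], [0.38, -0.274]]
yel ((196.30770874023438, 198.5384521484375), (16.473756790161133, 29.417421340942383), 78.69007110595703) 329.5 [ 0.4423 -0.2601  0.065 ] [[0.404, -0.312], [0.398, -0.208], [0.479, -0.21], [0.484, -0.31]]
blue ((264.5345153808594, 198.91384887695312), (53.57303237915039, 34.66490173339844), 66.80140686035156) 1578.0 [ 0.4689 -0.0215  0.035 ] [[0.358, -0.096], [0.311, 0.038], [0.572, 0.047], [0.608, -0.074]]
core ((350.5, 173.5), (17.0, 9.0), 90.0) 124.0 [0.4606 0.3006 0.085 ] [[0.413, 0.301], [0.421, 0.333], [0.506, 0.3], [0.499, 0.269]]
topcam [ 0.30478359 -0.04585012  1.34223606] scene [ 1.62901013 -0.3184332   1.27136763]
```

Run:
```python
import cv2
t=cv2.imread('pics/top0.png'); cv2.imwrite('pics/topr.png',cv2.resize(t[145:275,230:415],None,fx=4,fy=4,interpolation=cv2.INTER_CUBIC))
```

```text
(no output)
```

View pics/topr.png

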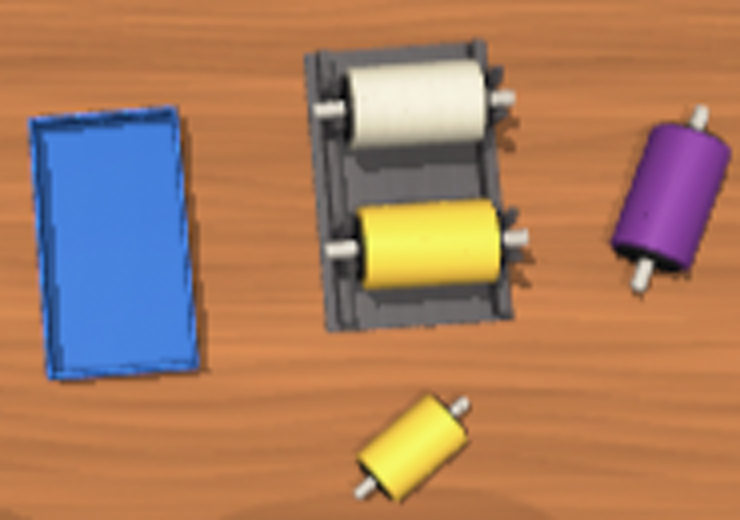

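Candidates in the top view:
- Yellow roll: large yellow in the rack (337,205), small yellow loose on the table (333,256), purple (397,194). I choose the rack one, which is larger and yellow; the crop confirms it.
- Empty spool: brown core in the printer (156,193), orange look-alikes (157,118) and (152,287). I choose the brown core.

The rows carry no tilt. I'll align the jaw axis with the printer's front-back direction (about 63° yaw) in free space, then see how the arm approaches a pose that's out of reach.

Call:
move_arm --motion '[[85,[-0.3,0,-0.2],0.4],[85,[-0.7,0,-0.4],0.8],[85,[-1.1,-0.1,-0.6],1.2],[85,[-1.5,-0.1,-0.8],1.5],[85,[-1.8,-0.1,-1.0],1.7],[85,[-1.8,0.2,-1.0],1.7],[85,[-1.8,0.8,-1.0],1.7],[85,[-1.8,1.5,-1.0],1.7],[85,[-1.8,2.2,-1.0],1.7],[85,[-1.8,2.9,-1.0],1.7]]'

```text
clock: 1.25
eef_pos: [0.2736, 0.5925, 0.282]
tool_rot: [0.234, 0.972, 0.0, 0.0]
ft_force: [0.2, 0.4, 0.3]
grip_width: 0.0849
```

```bash
cat >> h.py <<'E'
def st():
    o=get_obs(); M=R.from_quat(o["tool_rot"]).as_matrix()
    print("t",round(o["clock"],2),"q",o["joint_pos"].round(3).tolist(),"p",o["eef_pos"].round(4),"w",round(o["grip_width"],4),"F",o["ft_force"].round(1))
    print("tool x",M[:,0].round(3),"y",M[:,1].round(3),"z",M[:,2].round(3))
    return o,M
E
python3 -c "
from h import *
st()"
```

```text
t 1.25 q [1.138, 0.559, 0.611, 1.621, -0.0, 1.611] p [0.2736 0.5925 0.282 ] w 0.0849 F [0.2 0.4 0.3]
tool x [-0.89   0.455 -0.   ] y [0.455 0.89  0.001] z [ 0.001  0.001 -1.   ]
```

Call:
move_arm --motion '[[85,[0,0.5,0],0],[85,[0,1.0,0],0],[85,[0,1.5,0],0],[85,[0,2.0,0],0],[85,[0,2.5,0],0],[85,[0,3.0,0],0],[85,[0,3.5,0],0],[85,[0,4.0,0],0],[85,[0,4.5,0],0],[85,[0,5.0,0],0]]'

```text
clock: 2.25
eef_pos: [0.3417, 0.7225, 0.24]
tool_rot: [0.233, 0.972, 0.026, 0.005]
ft_force: [1.3, -0.4, -0.3]
grip_width: 0.0847
```

```bash
python3 -c "
from h import *
st()"
```

```text
t 2.25 q [1.129, 0.971, 1.275, 1.823, -0.0, 1.6] p [0.3417 0.7225 0.24  ] w 0.0847 F [ 1.3 -0.4 -0.3]
tool x [-0.891  0.454  0.002] y [0.453 0.89  0.052] z [ 0.022  0.047 -0.999]
```

Call:
move_arm --motion '[[85,[0,0.0,-1],0],[85,[0,0.0,-2],0],[85,[0,0,-3],0],[85,[0,0,-4],0],[85,[0,0,-5],0],[85,[0,0,-6],0],[85,[0,0,-7],0],[85,[0,0,-8],0],[85,[0,0,-9],0],[85,[0,0,-10],0]]'

```text
clock: 3.25
eef_pos: [0.2776, 0.587, 0.4624]
tool_rot: [0.233, 0.972, 0.042, 0.009]
ft_force: [-0.3, -0.5, 0.6]
grip_width: 0.0851
```

```bash
python3 -c "
from h import *
st()"
```

```text
t 3.25 q [1.129, 0.655, 1.274, 2.104, -0.0, 1.6] p [0.2776 0.587  0.4624] w 0.0851 F [-0.3 -0.5  0.6]
tool x [-0.891  0.454  0.002] y [0.452 0.888 0.086] z [ 0.037  0.078 -0.996]
```

Tilt carries over between calls and grows as joints 3 and 4 reach their limits. I'll keep pushing up.

Call:
move_arm --motion '[[85,[0,0.0,-1],0],[85,[0,0.0,-2],0],[85,[0,0,-3],0],[85,[0,0,-4],0],[85,[0,0,-5],0],[85,[0,0,-6],0],[85,[0,0,-7],0],[85,[0,0,-8],0],[85,[0,0,-9],0],[85,[0,0,-10],0]]'

```text
clock: 4.25
eef_pos: [0.2561, 0.5416, 0.5376]
tool_rot: [0.232, 0.969, 0.081, 0.017]
ft_force: [0.4, -0.0, -0.3]
grip_width: 0.0852
```

```bash
python3 -c "
from h import *
st()"
```

```text
t 4.25 q [1.129, 0.531, 1.274, 2.149, 0.0, 1.6] p [0.2561 0.5416 0.5376] w 0.0852 F [ 0.4 -0.  -0.3]
tool x [-0.891  0.453  0.005] y [0.448 0.879 0.165] z [ 0.07   0.149 -0.986]
```

Call:
move_arm --motion '[[85,[0,0,-20],0],[85,[0,0,-20],0],[85,[0,0,-20],0],[85,[0,0,-20],0],[85,[0,0,-20],0],[85,[0,0,-20],0],[85,[0,0,-20],0],[85,[0,0,-20],0],[85,[0,0,-20],0],[85,[0,0,-20],0]]'

```text
clock: 5.25
eef_pos: [0.2445, 0.5171, 0.5869]
tool_rot: [0.231, 0.965, 0.122, 0.026]
ft_force: [-0.4, -0.5, 1.0]
grip_width: 0.0851
```

```bash
python3 -c "
from h import *
st()"
```

```text
t 5.25 q [1.129, 0.447, 1.274, 2.149, -0.0, 1.6] p [0.2445 0.5171 0.5869] w 0.0851 F [-0.4 -0.5  1. ]
tool x [-0.892  0.453  0.007] y [0.44  0.863 0.247] z [ 0.106  0.223 -0.969]
```

Call:
move_arm --motion '[[85,[0,0,-20],0],[85,[0,0,-20],0],[85,[0,0,-20],0],[85,[0,0,-20],0],[85,[0,0,-20],0],[85,[0,0,-20],0],[85,[0,0,-20],0],[85,[0,0,-20],0],[85,[0,0,-20],0],[85,[0,0,-20],0]]'

```text
clock: 6.25
eef_pos: [0.2312, 0.489, 0.6337]
tool_rot: [0.23, 0.959, 0.163, 0.034]
ft_force: [-0.1, -0.0, 0.1]
grip_width: 0.0854
```

Call:
move_arm --motion '[[85,[0,4,-20],0],[85,[0,4,-20],0],[85,[0,4,-20],0],[85,[0,4,-20],0],[85,[0,4,-20],0],[85,[0,4,-20],0],[85,[0,4,-20],0],[85,[0,4,-20],0],[85,[0,4,-20],0],[85,[0,4,-20],0]]'

```text
clock: 7.25
eef_pos: [0.2198, 0.46, 0.6733]
tool_rot: [0.228, 0.952, 0.199, 0.042]
ft_force: [0.2, -0.3, 0.1]
grip_width: 0.0849
```

```bash
python3 -c "
from h import *
st()"
```

```text
t 7.25 q [1.124, 0.287, 1.274, 2.149, 0.002, 1.595] p [0.2198 0.46   0.6733] w 0.0849 F [ 0.2 -0.3  0.1]
tool x [-0.892  0.452  0.011] y [0.418 0.817 0.397] z [ 0.17   0.359 -0.918]
```

Call:
move_arm --motion '[[85,[0,4,-20],0],[85,[0,4,-20],0],[85,[0,4,-20],0],[85,[0,4,-20],0],[85,[0,4,-20],0],[85,[0,4,-20],0],[85,[0,4,-20],0],[85,[0,4,-20],0],[85,[0,4,-20],0],[85,[0,4,-20],0]]'

```text
clock: 8.25
eef_pos: [0.2066, 0.4287, 0.7104]
tool_rot: [0.227, 0.944, 0.235, 0.05]
ft_force: [-0.2, -0.1, -0.4]
grip_width: 0.085
```

Run:
```python
from h import *
st()
c=camera("wrist"); cv2.imwrite("pics/w1.png",c["color"][:,:,::-1])
```

```text
t 8.25 q [1.12, 0.212, 1.274, 2.149, 0.003, 1.591] p [0.2066 0.4287 0.7104] w 0.085 F [-0.2 -0.1 -0.4]
tool x [-0.892  0.451  0.013] y [0.404 0.787 0.465] z [ 0.2    0.42  -0.885]
```

View pics/w1.png

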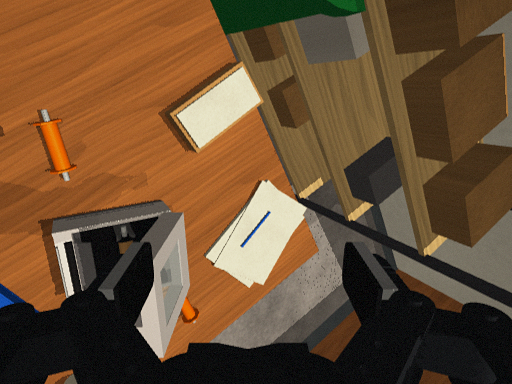

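Run:
```python
from h import *
D=[([0.241,.0037,1.335],[.14414,.47812,.23039]),([.559,.611,1.621],[.2736,.5925,.282]),([.971,1.275,1.823],[.3417,.7225,.24]),([.655,1.274,2.104],[.2776,.587,.4624]),([.531,1.274,2.149],[.2561,.5416,.5376]),([.447,1.274,2.149],[.2445,.5171,.5869]),([.287,1.274,2.149],[.2198,.46,.6733]),([.212,1.274,2.149],[.2066,.4287,.7104])]
A=[];b=[]
# angle measured clockwise from vertical; link (f,u): forward/up
for q,p in D:
    r=np.hypot(p[0],p[1]); 
    rr=[1,0];zz=[0,1]
    for an in (q[0],q[0]-q[1],q[0]-q[1]+q[2]):
        c,s=np.cos(an),np.sin(an)
        # rotated clockwise: fwd'=f c+u s ; up'=-f s+u c
        rr+=[c,s]; zz+=[-s,c]
    A+=[rr,zz]; b+=[r,p[2]]
A=np.array(A);b=np.array(b)
x,res,rk,sv=np.linalg.lstsq(A,b,rcond=1e-4)
print(x.round(4),rk,sv.round(4)); print((A@x-b).round(4))
```

```text
[ 4.000e-04  2.411e-01 -4.000e-04  4.928e-01  3.919e-01  7.600e-03
  4.048e-01 -4.000e-04] 8 [5.5544 5.5544 0.9576 0.9576 0.4636 0.4636 0.1301 0.1301]
[-0.     -0.0002  0.0001  0.0003 -0.0001 -0.0001  0.      0.     -0.
 -0.      0.0001 -0.0001 -0.0001  0.0001  0.     -0.    ]
```

Run:
```python
from h import *
c=camera("top");s=camera("scene")
t=cv2.imread('pics/top0.png')
xp=np.array([.452,.892,0]);yp=np.array([-.892,.452,0]);C=np.array([.480,.2905,0])
print(proj(s,C+[0,0,.085]),proj(c,C+[0,0,.085]))
for q in(1.0,1.06,1.12):
    for nm,x,z in(("outer",90-230*np.cos(q)+49*np.sin(q),102+230*np.sin(q)+49*np.cos(q)),("inner",90-230*np.cos(q),102+230*np.sin(q))):
        P=[C+xp*x/1e3+yp*y+np.array([0,0,z/1e3]) for y in(-.1,.1)]
        print(q,nm,round(x),round(z),"top",proj(c,P).round(1).tolist(),"scene",proj(s,P).round(1).tolist())
# walls
for x,y,z in((-140,-100,97),(-140,100,97)): print(proj(c,C+xp*x/1e3+yp*y/1e3+[0,0,z/1e3]).round(1))
```

```text
[[349.78329406 177.50169858]] [[157.30798125 193.11438817]]
1.0 outer 7 322 top [[149.7, 144.2], [110.5, 214.1]] scene [[359.1, 143.8], [364.5, 107.4]]
1.0 inner -34 296 top [[166.4, 153.8], [128.4, 222.4]] scene [[344.7, 148.3], [351.3, 112.1]]
1.06 outer 20 327 top [[144.7, 141.4], [105.2, 211.4]] scene [[363.6, 143.3], [368.7, 106.8]]
1.06 inner -22 303 top [[161.7, 151.1], [123.4, 220.0]] scene [[348.7, 147.2], [355.0, 110.9]]
1.12 outer 34 330 top [[139.6, 138.6], [99.9, 208.8]] scene [[368.2, 143.1], [373.0, 106.5]]
1.12 inner -10 309 top [[156.9, 148.4], [118.3, 217.6]] scene [[352.9, 146.2], [358.9, 109.8]]
[[212.1 184.4]]
[[180.7 243.1]]
```

Call:
move_arm --motion '[[85,[0,4,-20],0],[85,[0,4,-20],0],[85,[0,4,-20],0],[85,[0,4,-20],0],[85,[0,4,-20],0],[85,[0,4,-20],0],[85,[0,4,-20],0],[85,[0,4,-20],0],[85,[0,4,-20],0],[85,[0,4,-20],0]]'

```text
clock: 9.4
eef_pos: [0.1916, 0.3953, 0.7447]
tool_rot: [0.224, 0.935, 0.27, 0.057]
ft_force: [0.6, 0.5, -0.2]
grip_width: 0.0849
```

```bash
cat >> h.py <<'E'
def go(target,o,M):
    d=np.array(target)-o["eef_pos"]; print("dist",np.linalg.norm(d).round(3),"tool units",(M.T@d/0.05).round(2))
E
python3 - <<'E'
from h import *
o,M=st()
C=np.array([.480,.2905,.085]); z=M[:,2]
print(np.degrees(np.arccos(-z[2])))
for b in (.25,.15): go(C-z*b,o,M); print(C-z*b)
E
```

```text
t 9.4 q [1.116, 0.137, 1.274, 2.149, 0.005, 1.589] p [0.1916 0.3953 0.7447] w 0.0849 F [ 0.6  0.5 -0.2]
tool x [-0.893  0.45   0.014] y [0.388 0.754 0.53 ] z [ 0.229  0.479 -0.848]
32.03985577386538
dist 0.552 tool units [-6.27 -6.34  6.5 ]
[0.42287085 0.17080768 0.29691982]
dist 0.616 tool units [-6.27 -6.34  8.5 ]
[0.44572251 0.21868461 0.21215189]
```

Call:
move_arm --motion '[[85,[-0.6,-0.6,0.6],0],[85,[-1.2,-1.2,1.2],0],[85,[-1.8,-1.8,1.8],0],[85,[-2.4,-2.4,2.4],0],[85,[-3.0,-3.0,3.0],0],[85,[-3.6,-3.6,3.6],0],[80,[-4.2,-4.2,4.2],0],[75,[-4.7,-4.7,4.7],0],[70,[-5.2,-5.2,5.2],0],[65,[-5.6,-5.6,5.6],0]]'

```text
clock: 10.4
eef_pos: [0.3858, 0.2022, 0.3752]
tool_rot: [0.225, 0.934, 0.27, 0.058]
ft_force: [0.4, 1.6, -0.1]
grip_width: 0.0652
```

Run:
```python
from h import *
o,M=st()
C=np.array([.480,.2905,.085]); z=M[:,2]
for b in (.2,): go(C-z*b,o,M); print(C-z*b)
c=camera("wrist"); cv2.imwrite("pics/w2.png",c["color"][:,:,::-1])
```

```text
t 10.4 q [0.178, -0.215, -0.223, 1.211, 0.446, 0.73] p [0.3858 0.2022 0.3752] w 0.0652 F [ 0.4  1.6 -0.1]
tool x [-0.892  0.451  0.013] y [0.388 0.753 0.531] z [ 0.23   0.479 -0.847]
dist 0.13 tool units [-0.96 -1.02  2.2 ]
[0.43407237 0.19465515 0.25442378]
```

View pics/w2.png

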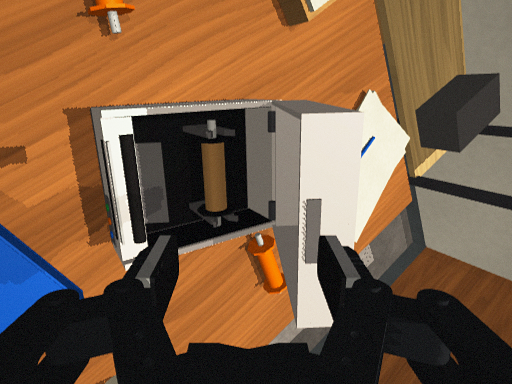

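```bash
cat >> h.py <<'E'
def wonz(c,o,M,u,v,z):
    d=np.array([(u-c["cx"])/c["fx"],(v-c["cy"])/c["fy"],1]); T=c["mount"]
    p=M@(T[:3,3])+o["eef_pos"]; d=M@(T[:3,:3]@d); return p+d*(z-p[2])/d[2]
E
python3 - <<'E'
from h import *
o=get_obs(); M=R.from_quat(o["tool_rot"]).as_matrix(); c=camera("wrist"); img=c["color"]
hsv=cv2.cvtColor(img,cv2.COLOR_RGB2HSV)
m=cv2.inRange(hsv,(8,60,50),(25,210,220)); k=np.zeros_like(m); k[130:220,195:235]=m[130:220,195:235]
q=max(cv2.findContours(k,0,1)[0],key=cv2.contourArea); r=cv2.minAreaRect(q); print(r)
bp=cv2.boxPoints(r); P=np.array([wonz(c,o,M,*p,.085) for p in bp]); print(P.round(4),P.mean(0))
cv2.imwrite("pics/w2c.png",cv2.resize(img[95:255,110:290,::-1],None,fx=4,fy=3.7,interpolation=cv2.INTER_CUBIC))
E
```

```text
((222.18704223632812, 178.74066162109375), (69.01378631591797, 23.071182250976562), 87.1375961303711)
[[0.4309 0.2977 0.085 ]
 [0.4485 0.3286 0.085 ]
 [0.5424 0.2838 0.085 ]
 [0.5198 0.2529 0.085 ]] [0.48541153 0.29074848 0.085     ]
```

View pics/w2c.png

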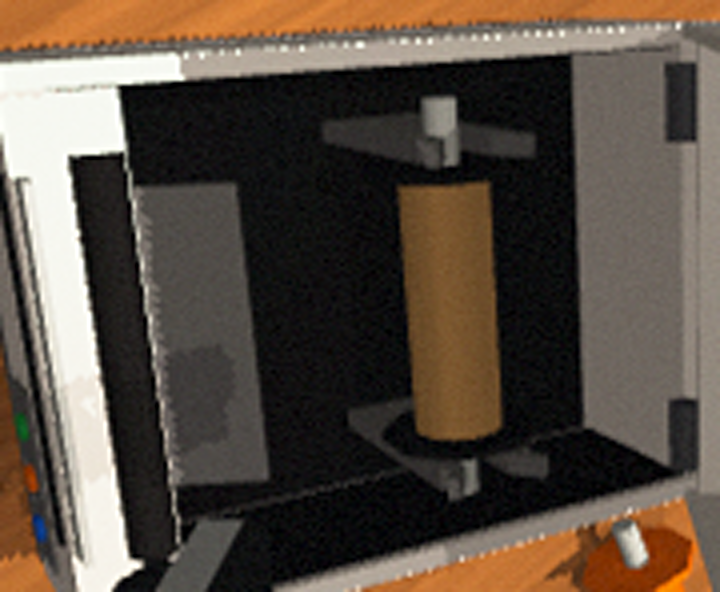

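Run:
```python
from h import *
o,M=st(); c=camera("wrist")
a=wonz(c,o,M,219.6,121.5,.085);b=wonz(c,o,M,226,228.5,.085)
print(a,b,(a+b)/2,np.linalg.norm(a-b),np.degrees(np.arctan2((a-b)[1],(a-b)[0])))
s=camera("scene");t=camera("top")
for C in([.480,.2905,.085],[.485,.2905,.085],(a+b)/2): print(proj(s,np.array(C)),proj(t,np.array(C)))
cv2.imwrite("pics/s2.png",cv2.resize(s["color"][120:220,300:400,::-1],None,fx=6,fy=6,interpolation=cv2.INTER_CUBIC))
```

```text
t 10.5 q [0.176, -0.21, -0.23, 1.213, 0.443, 0.732] p [0.384  0.2003 0.3686] w 0.0652 F [ 0.  -0.2  0.3]
tool x [-0.89   0.455  0.024] y [0.4   0.753 0.522] z [ 0.219  0.474 -0.853]
[0.41208371 0.33062176 0.085     ] [0.55548788 0.26203694 0.085     ] [0.4837858  0.29632935 0.085     ] 0.15896110999472268 154.43996234324507
[[349.78329406 177.50169858]] [[157.30798125 193.11438817]]
[[350.2821227  178.43505257]] [[157.3731492  191.50638939]]
[[351.6896103  177.95995989]] [[155.47486783 191.88930964]]
```

View pics/s2.png

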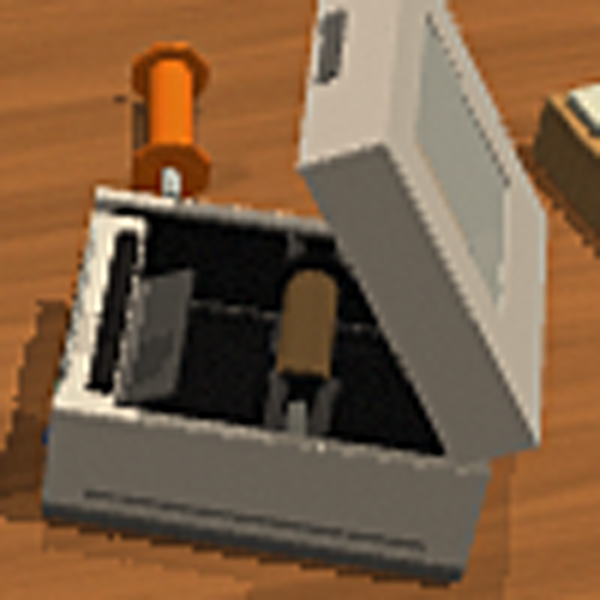

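Run:
```python
from h import *
o,M=st()
C=np.array([.483,.292,.085]); z=M[:,2]
go(C-z*.11,o,M)
```

```text
t 10.65 q [0.182, -0.215, -0.217, 1.215, 0.445, 0.734] p [0.3858 0.2036 0.3777] w 0.0651 F [-1.1 -1.2  1. ]
tool x [-0.893  0.451  0.013] y [0.388 0.753 0.532] z [ 0.23   0.48  -0.847]
dist 0.215 tool units [-1.02 -1.03  4.05]
```

Call:
move_arm --motion '[[65,[-0.2,-0.2,0.5],0],[65,[-0.4,-0.4,1.2],-0.1],[65,[-0.6,-0.6,2.0],-0.2],[65,[-0.8,-0.8,2.8],-0.2],[65,[-0.9,-0.9,3.4],-0.2],[65,[-1.0,-1.0,3.8],-0.2],[65,[-1.0,-1.0,4.0],-0.2],[65,[-1.0,-1.0,4.0],-0.2],[65,[-1.0,-1.0,4.0],-0.2],[65,[-1.0,-1.0,4.0],-0.2]]'

```text
clock: 11.65
eef_pos: [0.4573, 0.2396, 0.1823]
tool_rot: [0.214, 0.937, 0.27, 0.062]
ft_force: [0.8, 0.8, 0.4]
grip_width: 0.0651
```

Run:
```python
from h import *
o,M=st(); c=camera("wrist"); o2,_=st()
img=c["color"]
cv2.imwrite("pics/w3.png",img[:,:,::-1])
s=camera("scene");cv2.imwrite("pics/s3.png",cv2.resize(s["color"][60:220,280:420,::-1],None,fx=4,fy=3.7,interpolation=cv2.INTER_CUBIC))
```

```text
t 11.65 q [0.238, 0.049, -0.508, 0.633, 0.425, 0.77] p [0.4573 0.2396 0.1823] w 0.0651 F [0.8 0.8 0.4]
tool x [-0.901  0.434 -0.   ] y [0.367 0.762 0.533] z [ 0.231  0.48  -0.846]
t 11.7 q [0.238, 0.049, -0.509, 0.633, 0.425, 0.77] p [0.4572 0.2394 0.1821] w 0.065 F [ 0.4 -0.8  0.1]
tool x [-0.901  0.434  0.   ] y [0.368 0.762 0.533] z [ 0.231  0.48  -0.846]
```

View pics/w3.png

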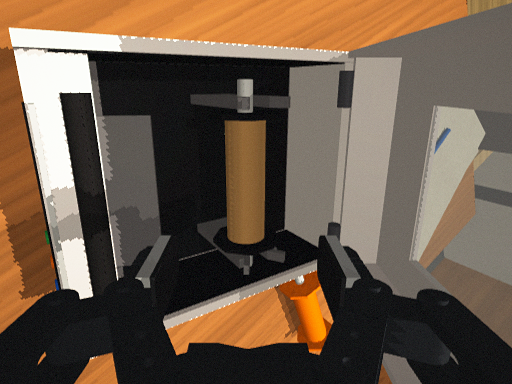

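View pics/s3.png

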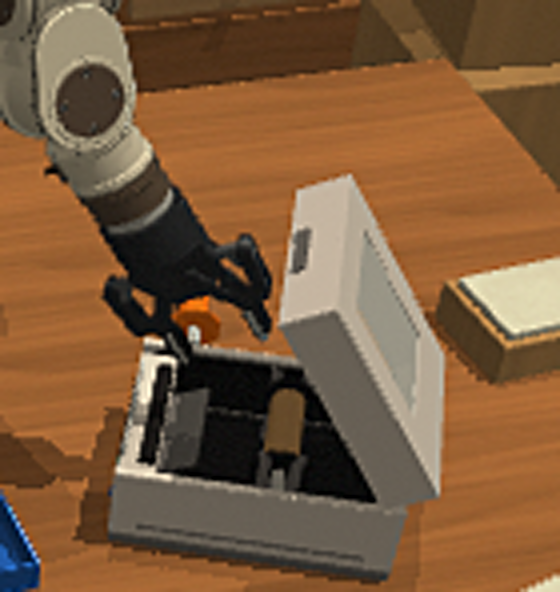

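Run:
```python
from h import *
o,M=st(); c=camera("wrist"); img=c["color"]
hsv=cv2.cvtColor(img,cv2.COLOR_RGB2HSV)
m=cv2.inRange(hsv,(8,60,50),(25,210,220)); k=np.zeros_like(m); k[110:250,215:280]=m[110:250,215:280]
q=max(cv2.findContours(k,0,1)[0],key=cv2.contourArea); r=cv2.minAreaRect(q); print(r)
P=[wonz(c,o,M,*p,.085) for p in cv2.boxPoints(r)]; print(np.array(P).round(4),np.mean(P,0))
a=wonz(c,o,M,245,80,.085);b=wonz(c,o,M,246,276,.085); C=(a+b)/2
print(a,b,C,np.linalg.norm(a-b)); 
for C in (C,np.mean(P,0)): go(C,o,M)
```

```text
t 11.75 q [0.237, 0.049, -0.509, 0.633, 0.425, 0.77] p [0.4571 0.2393 0.1818] w 0.0645 F [-0.7  0.3 -0. ]
tool x [-0.901  0.435  0.   ] y [0.368 0.762 0.533] z [ 0.231  0.48  -0.846]
((245.5, 182.0), (124.0, 41.0), 90.0)
[[0.4297 0.2977 0.085 ]
 [0.4477 0.3304 0.085 ]
 [0.5483 0.2842 0.085 ]
 [0.5199 0.2515 0.085 ]] [0.48640638 0.29095255 0.085     ]
[0.41176528 0.32585661 0.085     ] [0.56227008 0.25373816 0.085     ] [0.48701768 0.28979738 0.085     ] 0.166891483474892
dist 0.113 tool units [-0.1  -0.04  2.26]
dist 0.114 tool units [-0.08 -0.03  2.27]
```

Call:
move_arm --motion '[[65,[0,0,0.4],0],[65,[-0.1,0,0.8],0],[65,[-0.1,0,1.2],0],[65,[-0.1,0,1.6],0],[65,[-0.1,0,2.0],0],[65,[-0.1,0,2.3],0],[65,[-0.1,0,2.5],0],[65,[-0.1,0,2.5],0],[45,[-0.1,0,2.5],0],[25,[-0.1,0,2.5],0]]'

```text
clock: 12.8
eef_pos: [0.49, 0.2967, 0.0751]
tool_rot: [0.215, 0.937, 0.27, 0.061]
ft_force: [-0.1, -0.7, -0.0]
grip_width: 0.0368
```

Call:
move_arm --motion '[[10,[0,0,0],0],[10,[0,0,0],0],[10,[0,0,0],0],[10,[0,0,0],0],[10,[0,0,0],0],[10,[0,0,0],0],[10,[0,0,0],0],[10,[0,0,0],0],[10,[0,0,0],0],[10,[0,0,0],0]]'

```text
clock: 13.8
eef_pos: [0.4902, 0.2968, 0.0755]
tool_rot: [0.215, 0.937, 0.27, 0.061]
ft_force: [-1.9, -4.0, 5.7]
grip_width: 0.0303
```

Run:
```python
from h import *
o,M=st(); c=camera("wrist"); img=c["color"]
cv2.imwrite("pics/w4.png",img[:,:,::-1])
x=M[:,0]
up=np.array([0,0,1]); print("up in tool",M.T@up)
```

```text
t 13.8 q [0.345, 0.289, -0.561, 0.3, 0.383, 0.879] p [0.4902 0.2968 0.0755] w 0.0303 F [-1.9 -4.   5.7]
tool x [-0.9    0.435  0.001] y [0.369 0.762 0.532] z [ 0.231  0.48  -0.847]
up in tool [ 0.00125386  0.5323778  -0.84650594]
```

View pics/w4.png

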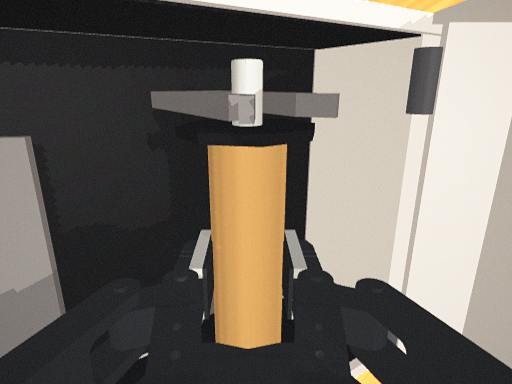

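Call:
move_arm --motion '[[10,[0,0.06,-0.1],0],[10,[0,0.13,-0.2],0],[10,[0,0.19,-0.3],0],[10,[0,0.26,-0.42],0],[10,[0,0.35,-0.56],0],[10,[0,0.45,-0.72],0],[10,[0,0.55,-0.88],0],[10,[0,0.65,-1.04],0],[10,[0,0.7,-1.12],0],[10,[0,0.7,-1.12],0]]'

```text
clock: 14.85
eef_pos: [0.4903, 0.297, 0.1416]
tool_rot: [0.214, 0.937, 0.27, 0.061]
ft_force: [0.1, -0.2, -0.8]
grip_width: 0.0301
```

Run:
```python
from h import *
o,M=st(); c=camera("wrist"); img=c["color"]
cv2.imwrite("pics/w5.png",img[:,:,::-1])
s=camera("scene");cv2.imwrite("pics/s5.png",cv2.resize(s["color"][60:220,260:420,::-1],None,fx=4,fy=3.7,interpolation=cv2.INTER_CUBIC))
```

```text
t 14.85 q [0.346, 0.187, -0.475, 0.487, 0.383, 0.878] p [0.4903 0.297  0.1416] w 0.0301 F [ 0.1 -0.2 -0.8]
tool x [-0.901  0.435  0.001] y [0.368 0.762 0.532] z [ 0.231  0.48  -0.846]
```

View pics/w5.png

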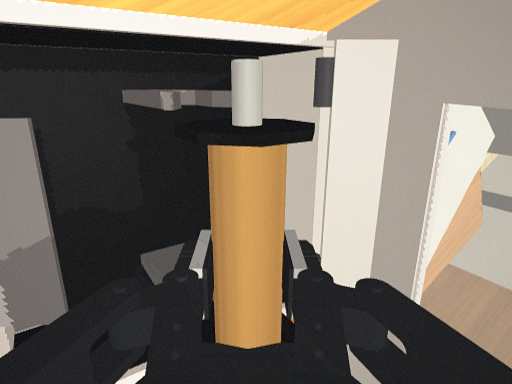

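View pics/s5.png

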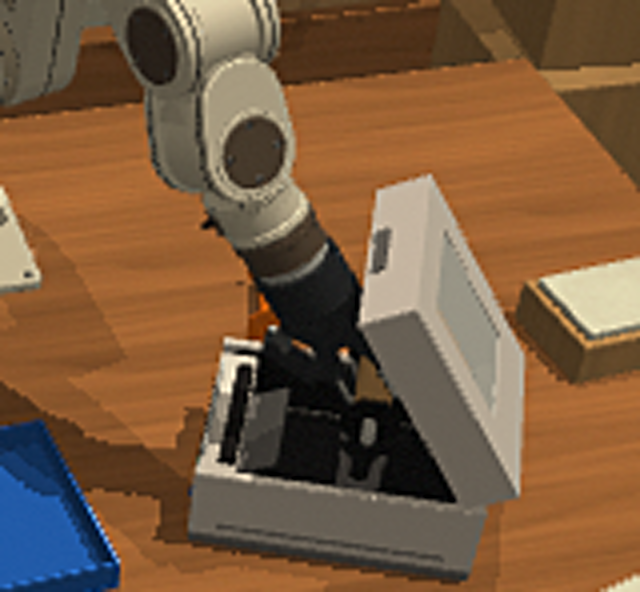

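Run:
```python
from h import *
t=camera("top");s=camera("scene")
P=np.array([onz(t,*p,.035) for p in((237.5,174.5),(274.5,171.75),(280,237.5),(242,240))]);print(P.round(4),P.mean(0))
print([np.linalg.norm(P[i]-P[i-1]).round(3) for i in range(4)])
print(proj(s,P.mean(0)))
o,M=st()
C=P.mean(0); T=np.array([C[0],C[1],.038])+M[:,2]*.0112; up=T.copy();up[2]=.15
go(up,o,M);go(T,o,M); print(T)
# yellow
for cam in(t,):
  for p in((230+342/4,145+250/4),(230+516/4,145+240/4),(230+330/4,145+110/4),(230+503/4,145+99/4)): print(onz(cam,*p,.068))
```

```text
[[ 0.5483  0.0478  0.035 ]
 [ 0.5576 -0.0708  0.035 ]
 [ 0.3481 -0.0883  0.035 ]
 [ 0.3396  0.0308  0.035 ]] [ 0.44838453 -0.02013422  0.035     ]
[np.float64(0.209), np.float64(0.119), np.float64(0.21), np.float64(0.119)]
[[263.56081666 194.86285219]]
t 15.05 q [0.346, 0.189, -0.477, 0.487, 0.383, 0.878] p [0.4891 0.2965 0.1396] w 0.0301 F [ 0.3 -0.1 -1. ]
tool x [-0.901  0.435  0.003] y [0.37  0.763 0.53 ] z [ 0.228  0.479 -0.848]
dist 0.314 tool units [-2.02 -4.92 -3.33]
dist 0.333 tool units [-2.02 -6.21 -1.27]
[ 0.45093549 -0.01477201  0.02850372]
[ 0.43962347 -0.19644254  0.068     ]
[ 0.44798481 -0.32988002  0.068     ]
[ 0.54915934 -0.1884544   0.068     ]
[ 0.5582494  -0.32273635  0.068     ]
```

Call:
move_arm --motion '[[10,[0,-0.2,-0.5],0],[10,[-0.1,-0.6,-0.9],0],[10,[-0.3,-1.2,-1.3],0],[10,[-0.6,-1.9,-1.7],0],[10,[-0.9,-2.6,-2.1],-0.3],[10,[-1.2,-3.3,-2.5],-0.7],[10,[-1.6,-4.0,-2.9],-1.1],[10,[-1.9,-4.6,-3.2],-1.4],[10,[-2.0,-4.9,-3.3],-1.7],[10,[-2.0,-4.9,-3.3],-1.7]]'

```text
clock: 16.05
eef_pos: [0.4515, -0.0149, 0.1488]
tool_rot: [0.133, 0.952, 0.263, 0.084]
ft_force: [0.0, 0.7, -1.7]
grip_width: 0.0302
```

Run:
```python
from h import *
o,M=st()
T=np.array([.4484,-.0201,.039])+M[:,2]*.0112
go(T,o,M)
s=camera("scene");cv2.imwrite("pics/s6.png",cv2.resize(s["color"][100:260,200:400,::-1],None,fx=4,fy=3.7,interpolation=cv2.INTER_CUBIC))
```

```text
t 16.05 q [-0.397, 0.176, -0.438, 0.925, 0.558, -0.111] p [ 0.4515 -0.0149  0.1488] w 0.0302 F [ 0.   0.7 -1.7]
tool x [-0.951  0.297 -0.09 ] y [0.208 0.827 0.523] z [ 0.229  0.478 -0.848]
dist 0.119 tool units [ 0.23 -1.25  2.02]
```

View pics/s6.png

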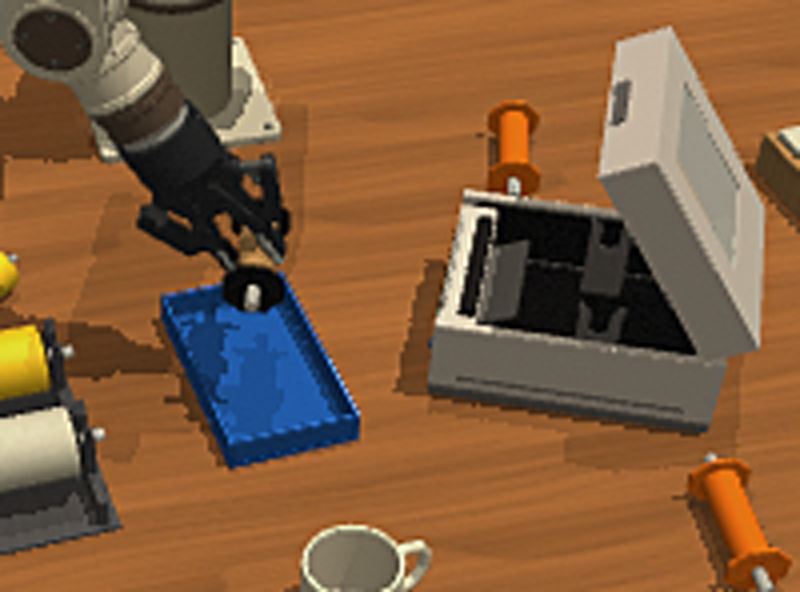

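Call:
move_arm --motion '[[10,[0,-0.2,0.3],0],[10,[0.1,-0.5,0.8],0],[10,[0.1,-0.8,1.3],0],[10,[0.2,-1.0,1.7],0],[10,[0.2,-1.2,1.9],0],[10,[0.2,-1.25,2.0],0],[10,[0.2,-1.25,2.0],0],[34,[0.2,-1.25,2.0],0],[42,[0.2,-1.25,2.0],0],[52,[0.2,-1.25,2.0],0]]'

```text
clock: 17.1
eef_pos: [0.4529, -0.0137, 0.0324]
tool_rot: [0.13, 0.952, 0.263, 0.085]
ft_force: [-0.2, 0.5, -0.3]
grip_width: 0.0518
```

Run:
```python
from h import *
o,M=st()
c=camera("wrist"); cv2.imwrite("pics/w7.png",c["color"][:,:,::-1])
s=camera("scene");cv2.imwrite("pics/s7.png",cv2.resize(s["color"][140:240,210:310,::-1],None,fx=6,fy=6,interpolation=cv2.INTER_CUBIC))
```

```text
t 17.1 q [-0.394, 0.36, -0.58, 0.596, 0.559, -0.112] p [ 0.4529 -0.0137  0.0324] w 0.0518 F [-0.2  0.5 -0.3]
tool x [-0.952  0.292 -0.094] y [0.203 0.828 0.523] z [ 0.231  0.479 -0.847]
```

View pics/w7.png

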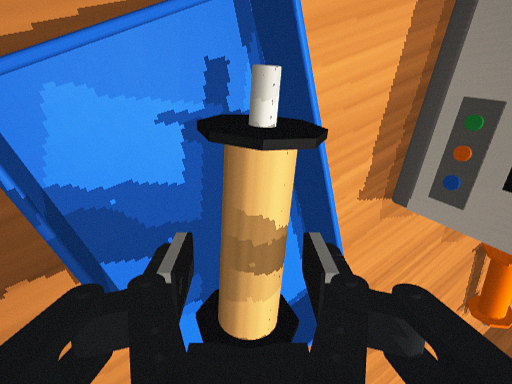

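View pics/s7.png

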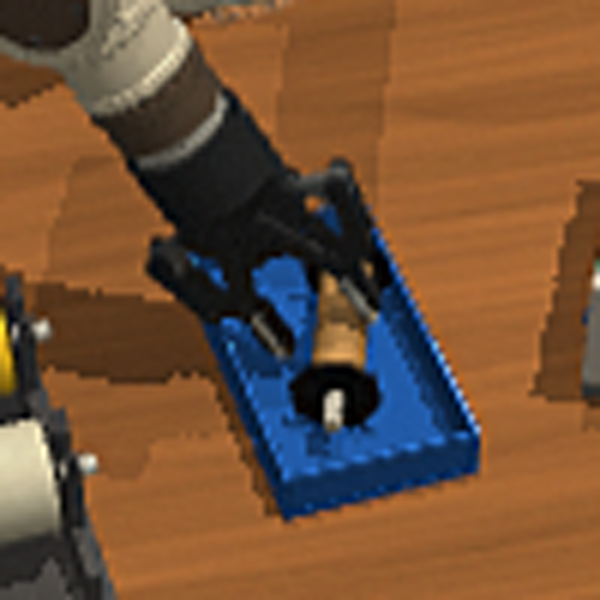

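```bash
cat > k.py <<'E'
from h import *
from scipy.optimize import least_squares
LO=np.array([-2.72,-1.05,-1.09,-1.99,-1.42,-3.14]);HI=np.array([2.72,1.87,1.274,2.149,1.44,3.14])
def Ry(a): return R.from_euler('y',a).as_matrix()
def Rz(a): return R.from_euler('z',a).as_matrix()
def Rx(a): return R.from_euler('x',a).as_matrix()
D5=[0.09]; S5=[1]; S6=[1]; OFF=[0.0]
def fk(q):
    A=Rz(q[0]); p=np.array([0,0,.241])
    B=A@Ry(q[1]); p=p+B@[0,0,.4928]
    B=B@Ry(-q[2]); p=p+B@[.3919,0,.0076]
    B=B@Ry(q[3]); p=p+B@[D5[0],0,0]
    B=B@Rz(S5[0]*q[4]); p=p+B@[.4048-D5[0],0,0]
    B=B@Rx(S6[0]*q[5]+OFF[0])
    # tool z = hand x ; 
    return p, B@np.array([[0,0,1],[0,1,0],[-1,0,0]],float)
E
python3 - <<'E'
from k import *
import k
data=[([.345,.289,-.561,.3,.383,.879],[.4902,.2968,.0755],[.215,.937,.27,.061]),([-.394,.36,-.58,.596,.559,-.112],[.4529,-.0137,.0324],[.13,.952,.263,.085]),([0.238,.049,-.508,.633,.425,.77],[.4573,.2396,.1823],[.214,.937,.27,.062]),([1.116,.137,1.274,2.149,.005,1.589],[.1916,.3953,.7447],[.224,.935,.27,.057])]
for s5 in(1,-1):
  for s6 in(1,-1):
    S5[0]=s5;S6[0]=s6
    def f(x):
        D5[0]=x[0];OFF[0]=x[1];r=[]
        for q,p,t in data:
            P,B=fk(q); r+=list(P-p)+list((R.from_matrix(B).inv()*R.from_quat(t)).as_rotvec()*.3)
        return r
    for o0 in(0,1.57,3.14,-1.57):
        s=least_squares(f,[.09,o0]); print(s5,s6,s.x.round(4),round(s.cost,6))
E
```

```text
1 1 [ 0.1008 -0.0004] 1e-06
1 1 [ 0.1008 -0.0004] 1e-06
1 1 [ 0.1008 -0.0004] 1e-06
1 1 [ 0.1008 -0.0004] 1e-06
1 -1 [ 0.1008 -0.0082] 0.682196
1 -1 [0.1008 1.5626] 0.262728
1 -1 [0.1008 3.1334] 0.584587
1 -1 [ 0.1008 -1.579 ] 1.015967
-1 1 [ 6.73e-01 -6.00e-04] 0.12148
-1 1 [ 6.73e-01 -6.00e-04] 0.12148
-1 1 [ 6.73e-01 -6.00e-04] 0.12148
-1 1 [ 6.73e-01 -6.00e-04] 0.12148
-1 -1 [ 0.673  -0.0552] 0.788911
-1 -1 [0.673  1.6165] 0.36759
-1 -1 [0.673  3.0657] 0.646187
-1 -1 [ 0.673  -3.2175] 0.646187
```

```bash
cat >> k.py <<'E'
D5[0]=.1008
def call(q,rows,w,verbose=0):
    """rows: list of (d(3) units, roll)"""
    q=np.clip(np.array(q,float),LO+1e-6,HI-1e-6); p0,B0=fk(q); pc,Bc=p0,B0
    for d,roll in rows:
        pt=p0+B0@(np.array(d)*.05); Bt=B0@Rz(np.radians(6*roll))
        pc,Bc=fk(q)
        dp=pt-pc; n=np.linalg.norm(dp); dp*=min(1,.05/max(n,1e-9)); 
        rv=(R.from_matrix(Bc.T@Bt)).as_rotvec(); a=np.linalg.norm(rv); rv=rv*min(1,.15/max(a,1e-9))
        pt=pc+dp; Bt2=Bc@R.from_rotvec(rv).as_matrix()
        f=lambda x:np.r_[fk(x)[0]-pt, w*R.from_matrix(fk(x)[1].T@Bt2).as_rotvec()]
        q=least_squares(f,q,bounds=(LO,HI)).x
    return q
E
python3 - <<'E'
from k import *
for w in(.2,.3,.5,.6,.8):
    q=call([1.129,.447,1.274,2.149,0,1.6],[([0,0,-20],0)]*10,w); p,B=fk(q)
    print(w,q.round(3),p.round(4),np.degrees(np.arccos(-B[2,2])).round(2))
print("actual next: j2~.367 p (.2312,.489,.6337) tilt 19.2")
E
```

```text
0.2 [ 1.129 -0.002  1.274  1.987 -0.     1.6  ] [0.1764 0.373  0.8469] 49.28
0.3 [1.129 0.083 1.172 2.149 0.    1.6  ] [0.1768 0.3737 0.7298] 29.27
0.5 [1.129 0.082 0.982 2.149 0.    1.6  ] [0.1737 0.3672 0.6596] 18.41
0.6 [1.129 0.083 0.96  2.149 0.    1.6  ] [0.1731 0.366  0.6515] 17.14
0.8 [ 1.129  0.084  0.939  2.149 -0.     1.6  ] [0.1725 0.3647 0.6435] 15.87
actual next: j2~.367 p (.2312,.489,.6337) tilt 19.2
```

```bash
cat >> k.py <<'E'
def ik(p,B,q0):
    f=lambda x:np.r_[fk(x)[0]-p,.3*R.from_matrix(fk(x)[1].T@B).as_rotvec()]
    best=None
    for d in (0,.4,-.4):
        s=least_squares(f,np.clip(np.array(q0)+[0,d,d,-d,0,0],LO+1e-3,HI-1e-3),bounds=(LO,HI))
        if best is None or s.cost<best.cost: best=s
    return best.x,best.cost**.5
E
python3 - <<'E'
from k import *
o,M=st(); q=o["joint_pos"]
for yaw in(0,-69,111):
  B=M@Rz(np.radians(-yaw))
  for az in(-86,-70):
   for r,z in((.6,.15),(.62,.2),(.65,.12),(.55,.3)):
    a=np.radians(az); x,c=ik(np.array([r*np.cos(a),r*np.sin(a),z]),B,np.r_[a,.5,.3,1.5,0,q[5]])
    print(yaw,az,r,z,x.round(2),round(c,4))
E
```

```text
t 17.2 q [-0.394, 0.361, -0.581, 0.595, 0.559, -0.112] p [ 0.4526 -0.0137  0.0321] w 0.0522 F [ 0.   0.6 -0.1]
tool x [-0.952  0.293 -0.093] y [0.203 0.828 0.523] z [ 0.23   0.479 -0.847]
0 -86 0.6 0.15 [-1.61  0.96  0.87  2.    0.21 -1.39] 0.0
0 -86 0.62 0.2 [-1.61  1.    1.07  2.15  0.22 -1.39] 0.0053
0 -86 0.65 0.12 [-1.6   1.17  1.23  2.15  0.22 -1.39] 0.0003
0 -86 0.55 0.3 [-1.62  0.75  0.84  2.15  0.21 -1.39] 0.0103
0 -70 0.6 0.15 [-1.38  0.88  0.71  1.87  0.32 -1.19] 0.0
0 -70 0.62 0.2 [-1.38  0.93  0.94  2.05  0.32 -1.18] 0.0
0 -70 0.65 0.12 [-1.37  1.04  0.97  1.96  0.33 -1.18] 0.0
0 -70 0.55 0.3 [-1.39  0.73  0.81  2.12  0.32 -1.2 ] 0.0
-69 -86 0.6 0.15 [-1.61  0.96  0.87  2.    0.21 -0.19] 0.0
-69 -86 0.62 0.2 [-1.61  1.    1.07  2.15  0.22 -0.18] 0.0053
-69 -86 0.65 0.12 [-1.6   1.17  1.23  2.15  0.22 -0.18] 0.0003
-69 -86 0.55 0.3 [-1.62  0.75  0.84  2.15  0.21 -0.19] 0.0103
-69 -70 0.6 0.15 [-1.38  0.88  0.71  1.87  0.32  0.02] 0.0
-69 -70 0.62 0.2 [-1.38  0.93  0.94  2.05  0.32  0.02] 0.0
-69 -70 0.65 0.12 [-1.37  1.04  0.97  1.96  0.33  0.03] 0.0
-69 -70 0.55 0.3 [-1.39  0.73  0.81  2.12  0.32  0.01] 0.0
111 -86 0.6 0.15 [-1.57  0.92  0.82  1.95  0.18 -3.14] 0.0356
111 -86 0.62 0.2 [-1.57  1.    1.09  2.15  0.18 -3.14] 0.0353
111 -86 0.65 0.12 [-1.57  1.11  1.13  2.07  0.19 -3.14] 0.0348
111 -86 0.55 0.3 [-1.57  0.75  0.86  2.15  0.18 -3.14] 0.0367
111 -70 0.6 0.15 [-1.38  0.88  0.71  1.87  0.32 -3.12] 0.0
111 -70 0.62 0.2 [-1.38  0.93  0.94  2.05  0.32 -3.12] 0.0
111 -70 0.65 0.12 [-1.37  1.04  0.97  1.96  0.33 -3.12] 0.0
111 -70 0.55 0.3 [-1.39  0.73  0.81  2.12  0.32 -3.14] 0.0
```

Run:
```python
from k import *
o,M=st()
for T in((.43,-.06,.2),(.335,-.2,.25),(.24,-.34,.25),(.043,-.618,.2)): go(T,o,M)
```

```text
t 17.2 q [-0.394, 0.361, -0.581, 0.595, 0.559, -0.112] p [ 0.4526 -0.0137  0.0321] w 0.0522 F [ 0.   0.6 -0.1]
tool x [-0.952  0.293 -0.093] y [0.203 0.828 0.523] z [ 0.23   0.479 -0.847]
dist 0.176 tool units [-0.15  0.9  -3.39]
dist 0.31 tool units [ 0.74 -1.28 -6.02]
dist 0.446 tool units [ 1.73 -3.99 -7.8 ]
dist 0.749 tool units [  3.95  -9.91 -10.52]
```

Call:
move_arm --motion '[[52,[0,0,-0.6],0],[52,[0,0,-1.4],0],[60,[-0.1,0.3,-2.3],0],[70,[-0.1,0.5,-3.1],0],[85,[0.1,0.2,-3.9],1.0],[85,[0.3,-0.3,-4.7],2.0],[85,[0.6,-0.9,-5.5],3.0],[85,[0.9,-1.6,-6.1],4.0],[85,[1.2,-2.4,-6.6],5.0],[85,[1.5,-3.2,-7.1],6.0]]'

```text
clock: 18.2
eef_pos: [0.2655, -0.2958, 0.2424]
tool_rot: [0.42, 0.865, 0.276, -0.001]
ft_force: [0.9, -0.6, 1.2]
grip_width: 0.0854
```

Run:
```python
from k import *
s=camera("scene");cv2.imwrite("pics/s8.png",cv2.resize(s["color"][100:270,150:370,::-1],None,fx=3.5,fy=3.5,interpolation=cv2.INTER_CUBIC))
o,M=st()
for T in((.043,-.618,.2),(.043,-.618,.25)): go(T,o,M)
```

```text
t 18.25 q [-1.163, 0.309, -0.018, 1.628, 0.411, -0.33] p [ 0.2623 -0.3015  0.2406] w 0.085 F [-0.1 -5.6 -0.5]
tool x [-0.64   0.732  0.235] y [0.733 0.49  0.471] z [ 0.23   0.474 -0.85 ]
dist 0.387 tool units [-2.02 -6.7  -3.32]
dist 0.385 tool units [-1.78 -6.23 -4.17]
```

View pics/s8.png

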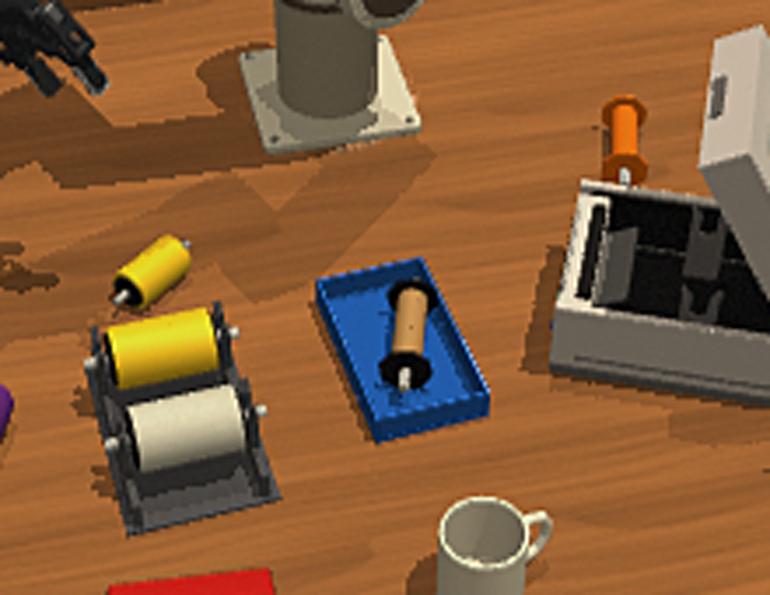

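Call:
move_arm --motion '[[85,[-0.2,-0.8,-0.4],0.8],[85,[-0.4,-1.6,-0.9],1.6],[85,[-0.6,-2.4,-1.3],2.4],[85,[-0.8,-3.2,-1.8],3.2],[85,[-1.0,-4.0,-2.2],4.0],[85,[-1.2,-4.8,-2.7],4.8],[85,[-1.5,-5.5,-3.1],5.5],[85,[-1.7,-6.1,-3.5],5.5],[85,[-1.8,-6.4,-4.2],5.5],[85,[-1.8,-6.4,-5.0],5.5]]'

```text
clock: 19.25
eef_pos: [0.0419, -0.5953, 0.2375]
tool_rot: [0.653, 0.712, 0.251, -0.066]
ft_force: [0.2, -0.1, 0.5]
grip_width: 0.0847
```

```bash
cat >> h.py <<'E'
def tilt(M):
    z=M[:,2]; t=np.degrees(np.arccos(-z[2])); a=np.arctan2(z[1],z[0]); print("tilt",t.round(2),"az",np.degrees(a).round(1),"xy",(t*np.cos(a)).round(1),(t*np.sin(a)).round(1),"up in tool",(M.T@[0,0,1]).round(3))
E
python3 - <<'E'
from k import *
o,M=st();tilt(M)
E
```

```text
t 19.25 q [-1.61, 0.908, 1.004, 2.149, 0.217, -0.179] p [ 0.0419 -0.5953  0.2375] w 0.0847 F [ 0.2 -0.1  0.5]
tool x [-0.139  0.896  0.422] y [0.963 0.022 0.27 ] z [ 0.233  0.444 -0.865]
tilt 30.08 az 62.3 xy 14.0 26.6 up in tool [ 0.422  0.27  -0.865]
```

Call:
move_arm --motion '[[85,[-4,4,-20],0],[85,[-4,4,-20],0],[85,[-4,4,-20],0],[85,[-4,4,-20],0],[85,[-4,4,-20],0],[85,[-4,4,-20],0],[85,[-4,4,-20],0],[85,[-4,4,-20],0],[85,[-4,4,-20],0],[85,[-4,4,-20],0]]'

```text
clock: 20.25
eef_pos: [0.0738, -0.568, 0.3031]
tool_rot: [0.658, 0.714, 0.232, -0.047]
ft_force: [0.0, 0.1, -0.2]
grip_width: 0.0846
```

Run:
```python
from k import *
o,M=st();tilt(M)
```

```text
t 20.25 q [-1.568, 0.771, 0.932, 2.149, 0.241, -0.13] p [ 0.0738 -0.568   0.3031] w 0.0846 F [ 0.   0.1 -0.2]
tool x [-0.128  0.919  0.373] y [0.963 0.025 0.269] z [ 0.238  0.394 -0.888]
tilt 27.39 az 58.9 xy 14.2 23.5 up in tool [ 0.373  0.269 -0.888]
```

Call:
move_arm --motion '[[85,[-15,2,-17],0],[85,[-15,2,-17],0],[85,[-15,2,-17],0],[85,[-15,2,-17],0],[85,[-15,2,-17],0],[85,[-15,2,-17],0],[85,[-15,2,-17],0],[85,[-15,2,-17],0],[85,[-15,2,-17],0],[85,[-15,2,-17],0]]'

```text
clock: 21.25
eef_pos: [0.0934, -0.6447, 0.2455]
tool_rot: [0.664, 0.715, 0.215, -0.029]
ft_force: [0.0, 0.2, 0.4]
grip_width: 0.0852
```

Run:
```python
from k import *
o,M=st();tilt(M)
```

```text
t 21.25 q [-1.545, 0.964, 1.184, 2.149, 0.256, -0.095] p [ 0.0934 -0.6447  0.2455] w 0.0852 F [0.  0.2 0.4]
tool x [-0.116  0.938  0.326] y [0.963 0.025 0.27 ] z [ 0.245  0.346 -0.906]
tilt 25.05 az 54.7 xy 14.5 20.4 up in tool [ 0.326  0.27  -0.906]
```

Call:
move_arm --motion '[[85,[-2,5,-20],0],[85,[-2,5,-20],0],[85,[-2,5,-20],0],[85,[-2,5,-20],0],[85,[-2,5,-20],0],[85,[-10,5,-20],0],[85,[-10,5,-20],0],[85,[-10,5,-20],0],[85,[-10,5,-20],0],[85,[-10,5,-20],0]]'

```text
clock: 22.25
eef_pos: [0.1252, -0.614, 0.3161]
tool_rot: [0.67, 0.715, 0.2, -0.009]
ft_force: [0.6, 0.6, -0.7]
grip_width: 0.0848
```

Run:
```python
from k import *
o,M=st();tilt(M)
```

```text
t 22.25 q [-1.503, 0.824, 1.106, 2.149, 0.278, -0.039] p [ 0.1252 -0.614   0.3161] w 0.0848 F [ 0.6  0.6 -0.7]
tool x [-0.103  0.954  0.281] y [0.962 0.023 0.273] z [ 0.254  0.299 -0.92 ]
tilt 23.09 az 49.6 xy 15.0 17.6 up in tool [ 0.281  0.273 -0.92 ]
```

Run:
```python
from k import *
o,M=st();go((0.02,-.672,.232),o,M)
```

```text
t 22.25 q [-1.503, 0.824, 1.106, 2.149, 0.278, -0.039] p [ 0.1252 -0.614   0.3161] w 0.0848 F [ 0.6  0.6 -0.7]
tool x [-0.103  0.954  0.281] y [0.962 0.023 0.273] z [ 0.254  0.299 -0.92 ]
dist 0.147 tool units [-1.36 -2.51  0.67]
```

Call:
move_arm --motion '[[85,[-0.4,-0.8,0.2],0],[85,[-0.9,-1.6,0.4],0],[85,[-1.4,-2.5,0.7],0],[85,[-1.4,-2.5,0.7],0],[85,[4,3,-18],0],[85,[4,3,-18],0],[85,[4,3,-18],0],[85,[4,3,-18],0],[85,[4,3,-18],0],[85,[4,3,-18],0]]'

```text
clock: 23.25
eef_pos: [0.0712, -0.6698, 0.2991]
tool_rot: [0.677, 0.716, 0.166, 0.021]
ft_force: [0.6, -1.2, 1.1]
grip_width: 0.0853
```

Run:
```python
from k import *
o,M=st();tilt(M)
```

```text
t 23.25 q [-1.579, 0.918, 1.275, 2.149, 0.256, -0.093] p [ 0.0712 -0.6698  0.2991] w 0.0853 F [ 0.6 -1.2  1.1]
tool x [-0.082  0.977  0.196] y [0.964 0.027 0.266] z [ 0.255  0.21  -0.944]
tilt 19.29 az 39.5 xy 14.9 12.3 up in tool [ 0.196  0.266 -0.944]
```

Call:
move_arm --motion '[[85,[3,4,-19],0],[85,[3,4,-19],0],[85,[3,4,-19],0],[85,[3,4,-19],0],[85,[3,4,-19],0],[85,[3,4,-19],0],[85,[3,4,-19],0],[85,[3,4,-19],0],[85,[3,4,-19],0],[85,[3,4,-19],0]]'

```text
clock: 24.25
eef_pos: [0.1273, -0.6514, 0.3737]
tool_rot: [0.684, 0.714, 0.138, 0.052]
ft_force: [0.4, 0.6, 0.4]
grip_width: 0.085
```

Call:
move_arm --motion '[[85,[2,4,-20],0],[85,[2,4,-20],0],[85,[2,4,-20],0],[85,[2,4,-20],0],[85,[2,4,-20],0],[85,[2,4,-20],0],[85,[2,4,-20],0],[85,[2,4,-20],0],[85,[2,4,-20],0],[85,[2,4,-20],0]]'

```text
clock: 25.25
eef_pos: [0.1826, -0.6187, 0.4479]
tool_rot: [0.689, 0.711, 0.113, 0.086]
ft_force: [0.5, -0.6, 0.7]
grip_width: 0.0851
```

Run:
```python
from k import *
o,M=st();tilt(M)
Y=np.array([.444,-.263,.065])
go(Y-M[:,2]*.2,o,M)
```

```text
t 25.25 q [-1.416, 0.695, 1.274, 2.149, 0.285, 0.124] p [ 0.1826 -0.6187  0.4479] w 0.0851 F [ 0.5 -0.6  0.7]
tool x [-0.035  0.999  0.034] y [0.96  0.024 0.279] z [ 0.278  0.042 -0.96 ]
tilt 16.3 az 8.6 xy 16.1 2.4 up in tool [ 0.034  0.279 -0.96 ]
dist 0.447 tool units [6.67 3.06 5.1 ]
```

Call:
move_arm --motion '[[85,[0.5,0.2,0.3],0],[85,[1.3,0.6,0.9],0],[85,[2.1,1.0,1.5],-0.1],[85,[2.9,1.3,2.1],-0.2],[85,[3.7,1.7,2.7],-0.3],[85,[4.5,2.1,3.3],-0.3],[85,[5.3,2.4,3.9],-0.3],[85,[6.0,2.7,4.5],-0.3],[85,[6.5,3.0,4.9],-0.3],[85,[6.7,3.1,5.1],-0.3]]'

```text
clock: 26.25
eef_pos: [0.3902, -0.2672, 0.2567]
tool_rot: [0.678, 0.722, 0.112, 0.088]
ft_force: [1.2, 0.4, -0.5]
grip_width: 0.085
```

Run:
```python
from k import *
o,M=st();tilt(M)
c=camera("wrist"); o2,M2=st(); cv2.imwrite("pics/w9.png",c["color"][:,:,::-1])
Y=np.array([.444,-.263,.065]);go(Y-M2[:,2]*.1,o2,M2)
```

```text
t 26.25 q [-0.741, 0.029, -0.213, 1.147, 0.22, 0.787] p [ 0.3902 -0.2672  0.2567] w 0.085 F [ 1.2  0.4 -0.5]
tool x [-0.066  0.998  0.025] y [0.958 0.057 0.28 ] z [ 0.278  0.042 -0.96 ]
tilt 16.31 az 8.6 xy 16.1 2.5 up in tool [ 0.025  0.28  -0.96 ]
t 26.3 q [-0.735, 0.03, -0.219, 1.146, 0.223, 0.789] p [ 0.3906 -0.2625  0.2536] w 0.0849 F [ 0.1  4.  -2.6]
tool x [-0.071  0.997  0.031] y [0.959 0.059 0.278] z [ 0.275  0.05  -0.96 ]
dist 0.096 tool units [-0.2  -0.02  1.92]
```

View pics/w9.png

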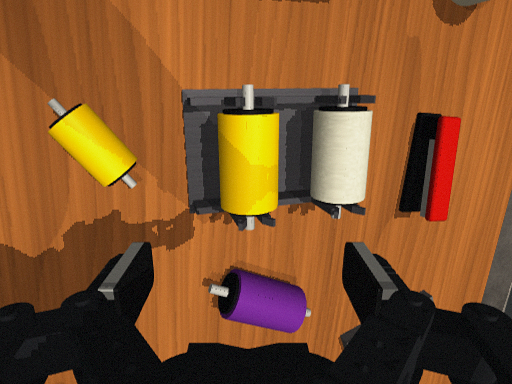

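Run:
```python
from k import *
o=get_obs();M=R.from_quat(o["tool_rot"]).as_matrix(); c=camera("wrist"); hsv=cv2.cvtColor(c["color"],cv2.COLOR_RGB2HSV)
m=cv2.inRange(hsv,(22,120,100),(33,255,255)); k=np.zeros_like(m);k[95:225,205:300]=m[95:225,205:300]
q=max(cv2.findContours(k,0,1)[0],key=cv2.contourArea); r=cv2.minAreaRect(q); print(r,cv2.boundingRect(q))
oo={"eef_pos":np.array([.3902,-.2672,.2567])}; MM=R.from_quat([.678,.722,.112,.088]).as_matrix()
a=wonz(c,oo,MM,248.5,85,.065);b=wonz(c,oo,MM,250.5,229,.065);print(a,b,(a+b)/2,np.linalg.norm(a-b))
P=wonz(c,o,M,*r[0],.065);print("body now",P); st()
Y=P
go(Y-M[:,2]*.1,o,M);go(Y+M[:,2]*.022,o,M)
```

```text
((248.5, 170.0), (102.0, 61.0), 90.0) (218, 119, 62, 103)
[ 0.44198462 -0.18417225  0.065     ] [ 0.45374347 -0.34050887  0.065     ] [ 0.44786405 -0.26234056  0.065     ] 0.15677821763681477
body now [ 0.44599573 -0.2648726   0.065     ]
t 26.35 q [-0.738, 0.031, -0.215, 1.149, 0.221, 0.785] p [ 0.3898 -0.2648  0.2549] w 0.0849 F [-0.3 -0.4  1.2]
tool x [-0.071  0.997  0.029] y [0.959 0.06  0.277] z [ 0.274  0.047 -0.961]
dist 0.097 tool units [-0.24  0.01  1.92]
dist 0.219 tool units [-0.24  0.01  4.36]
```

Call:
move_arm --motion '[[85,[-0.1,0,0.4],0],[85,[-0.2,0,1.0],0],[85,[-0.2,0,1.6],0],[85,[-0.2,0,2.2],0],[85,[-0.2,0,2.8],0],[85,[-0.2,0,3.4],0],[85,[-0.2,0,3.9],0],[85,[-0.2,0,4.2],0],[85,[-0.2,0,4.35],0],[85,[-0.2,0,4.35],0]]'

```text
clock: 27.35
eef_pos: [0.4506, -0.2709, 0.048]
tool_rot: [0.678, 0.721, 0.111, 0.087]
ft_force: [-0.1, 0.1, 0.9]
grip_width: 0.0851
```

Run:
```python
from k import *
o,M=st(); c=camera("wrist"); cv2.imwrite("pics/w10.png",c["color"][:,:,::-1]); st()
```

```text
t 27.35 q [-0.658, 0.328, -0.449, 0.595, 0.204, 0.871] p [ 0.4506 -0.2709  0.048 ] w 0.0851 F [-0.1  0.1  0.9]
tool x [-0.065  0.998  0.025] y [0.959 0.055 0.278] z [ 0.276  0.042 -0.96 ]
t 27.4 q [-0.659, 0.327, -0.448, 0.596, 0.204, 0.871] p [ 0.451  -0.2713  0.0488] w 0.0851 F [-0.3  0.3  1. ]
tool x [-0.065  0.998  0.024] y [0.959 0.055 0.28 ] z [ 0.278  0.041 -0.96 ]
```

View pics/w10.png

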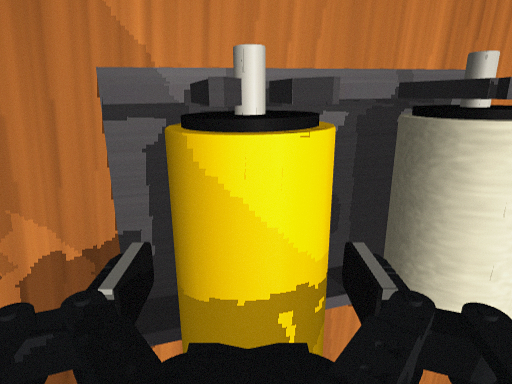

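Call:
move_arm --motion '[[85,[0.1,0,0.1],0],[85,[0.1,0,0.1],0],[60,[0.1,0,0.1],0],[40,[0.1,0,0.1],0],[40,[0.1,0,0.1],0],[40,[0.1,0,0.1],0],[40,[0.1,0,0.1],0],[40,[0.1,0,0.1],0],[40,[0.1,0,0.1],0],[40,[0.1,0,0.1],0]]'

```text
clock: 28.4
eef_pos: [0.453, -0.2659, 0.0453]
tool_rot: [0.678, 0.721, 0.112, 0.089]
ft_force: [-1.0, 2.2, 5.7]
grip_width: 0.0625
```

Run:
```python
from k import *
o,M=st(); c=camera("wrist"); cv2.imwrite("pics/w11.png",c["color"][:,:,::-1]); tilt(M)
```

```text
t 28.4 q [-0.648, 0.328, -0.46, 0.578, 0.203, 0.882] p [ 0.453  -0.2659  0.0453] w 0.0625 F [-1.   2.2  5.7]
tool x [-0.066  0.998  0.023] y [0.958 0.056 0.282] z [ 0.28   0.041 -0.959]
tilt 16.44 az 8.3 xy 16.3 2.4 up in tool [ 0.023  0.282 -0.959]
```

View pics/w11.png

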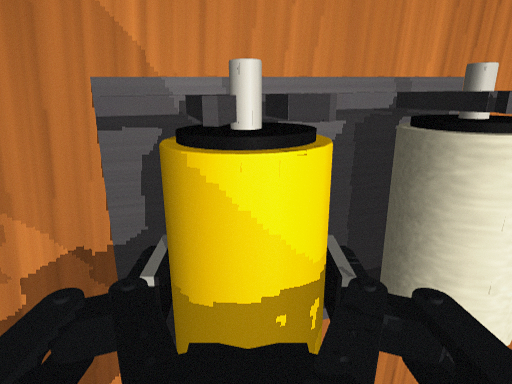

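Call:
move_arm --motion '[[40,[0,0.06,-0.2],0],[40,[0,0.15,-0.5],0],[40,[0,0.27,-0.95],0],[40,[0,0.42,-1.5],0],[40,[0.2,0.6,-2.2],0],[40,[0.6,0.8,-3.0],-0.6],[40,[1.2,0.9,-3.7],-1.4],[40,[1.9,0.9,-4.3],-2.4],[40,[2.7,0.9,-4.9],-3.4],[40,[3.6,0.9,-5.4],-4.4]]'

```text
clock: 29.45
eef_pos: [0.4072, -0.0951, 0.3207]
tool_rot: [0.494, 0.858, 0.088, 0.111]
ft_force: [1.1, 0.5, -3.6]
grip_width: 0.0621
```

Run:
```python
from k import *
s=camera("scene");cv2.imwrite("pics/s12.png",cv2.resize(s["color"][60:270,130:410,::-1],None,fx=2.8,fy=2.8,interpolation=cv2.INTER_CUBIC))
o,M=st(); tilt(M)
for T in((.36,.15,.50),(-.08,.62,.45)): go(T,o,M)
a=np.radians(97)
for yaw in(0,33.6):
  print(ik(np.array([.65*np.cos(a),.65*np.sin(a),.44]),M@Rz(np.radians(-yaw)),[a,.7,1.2,2.1,.2,1.8]))
```

```text
t 29.5 q [-0.312, -0.163, -0.218, 1.255, 0.132, 0.741] p [ 0.4071 -0.0894  0.3251] w 0.0623 F [-1.4  5.9 -1.2]
tool x [-0.495  0.863 -0.104] y [0.822 0.503 0.267] z [ 0.283  0.047 -0.958]
tilt 16.67 az 9.4 xy 16.4 2.7 up in tool [-0.104  0.267 -0.958]
dist 0.3 tool units [ 4.23  2.57 -3.39]
dist 0.869 tool units [16.8  -0.2  -4.49]
(array([ 1.82718501,  0.70999117,  1.27193186,  2.149     , -0.29089312,
        2.86381901]), np.float64(0.0030076667710127736))
(array([ 1.82718501,  0.70999116,  1.27193186,  2.149     , -0.29089312,
        2.27738838]), np.float64(0.0030076667710125728))
```

View pics/s12.png

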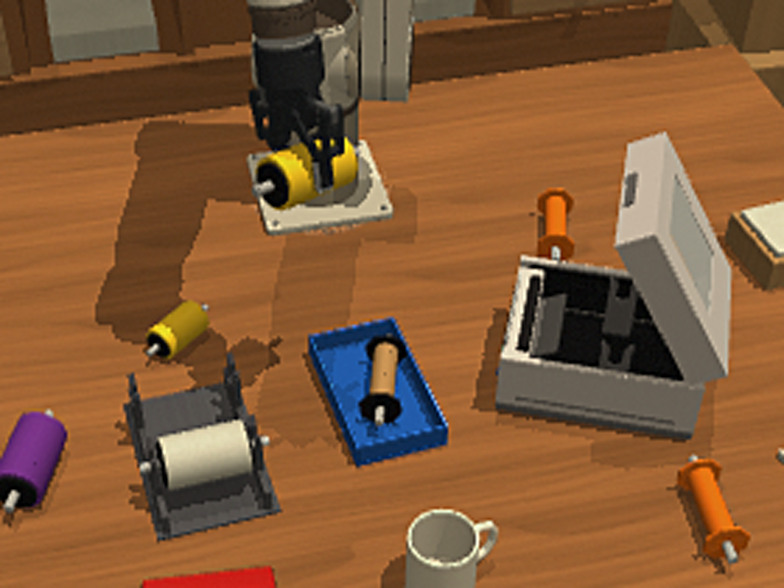

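Call:
move_arm --motion '[[40,[0.6,0.4,-0.5],-0.5],[40,[1.3,0.8,-1.1],-1.1],[40,[2.1,1.3,-1.7],-1.7],[40,[2.8,1.7,-2.3],-2.4],[40,[3.6,2.1,-2.9],-3.1],[40,[4.3,2.3,-3.4],-3.8],[40,[5.2,2.3,-3.6],-4.5],[40,[6.1,2.1,-3.7],-5.2],[40,[7.0,1.9,-3.8],-5.6],[40,[7.9,1.7,-3.9],-5.6]]'

```text
clock: 30.5
eef_pos: [0.2317, 0.2813, 0.488]
tool_rot: [0.226, 0.964, 0.052, 0.132]
ft_force: [0.5, 1.5, -3.5]
grip_width: 0.0621
```

Run:
```python
from k import *
o,M=st(); tilt(M)
for T in((-.08,.64,.44),): go(T,o,M)
print((M.T@[0,0,1]).round(2),(M.T@[-.09,1,0]).round(2))
```

```text
t 30.5 q [1.069, -0.147, 0.227, 1.771, -0.225, 1.51] p [0.2317 0.2813 0.488 ] w 0.0621 F [ 0.5  1.5 -3.5]
tool x [-0.863  0.45  -0.23 ] y [0.422 0.892 0.16 ] z [ 0.277  0.041 -0.96 ]
tilt 16.27 az 8.4 xy 16.1 2.4 up in tool [-0.23  0.16 -0.96]
dist 0.478 tool units [ 8.83  3.62 -0.51]
[-0.23  0.16 -0.96] [0.53 0.85 0.02]
```

Call:
move_arm --motion '[[40,[0.9,0.4,0],0],[40,[1.8,0.7,0],0],[40,[2.7,1.1,-0.1],0],[40,[3.6,1.5,-0.1],0],[40,[4.5,1.9,-0.2],0],[40,[5.4,2.3,-0.2],0],[40,[6.3,2.6,-0.3],0],[40,[7.2,3.0,-0.4],0],[40,[8.1,3.4,-0.5],0],[40,[8.9,3.7,-0.5],0]]'

```text
clock: 31.5
eef_pos: [-0.0785, 0.6452, 0.4334]
tool_rot: [0.226, 0.964, 0.057, 0.13]
ft_force: [-29.7, 68.4, 101.8]
grip_width: 0.0623
```

Run:
```python
from k import *
o,M=st(); tilt(M)
print((M.T@[0,0,1]).round(2),(M.T@[-.09,1,0]).round(2))
```

```text
t 31.5 q [1.823, 0.718, 1.276, 2.149, -0.284, 2.286] p [-0.0785  0.6452  0.4334] w 0.0623 F [-29.7  68.4 101.8]
tool x [-0.864  0.45  -0.225] y [0.42  0.892 0.168] z [ 0.276  0.051 -0.96 ]
tilt 16.3 az 10.4 xy 16.0 2.9 up in tool [-0.225  0.168 -0.96 ]
[-0.22  0.17 -0.96] [0.53 0.85 0.03]
```

Run:
```python
from k import *
s=camera("scene");cv2.imwrite("pics/s13.png",s["color"][:,:,::-1])
o,M=st()
t=camera("top");cv2.imwrite("pics/t13.png",t["color"][:,:,::-1])
st()
```

```text
t 31.55 q [1.828, 0.739, 1.26, 2.144, -0.279, 2.287] p [-0.0835  0.6476  0.4143] w 0.0622 F [ -5.5   6.9 -25.1]
tool x [-0.865  0.439 -0.242] y [0.417 0.898 0.142] z [ 0.279  0.022 -0.96 ]
t 31.6 q [1.826, 0.74, 1.258, 2.145, -0.28, 2.285] p [-0.082   0.647   0.4131] w 0.0623 F [-1.3  2.3 -9. ]
tool x [-0.865  0.438 -0.245] y [0.417 0.899 0.138] z [ 0.281  0.017 -0.96 ]
```

View pics/s13.png

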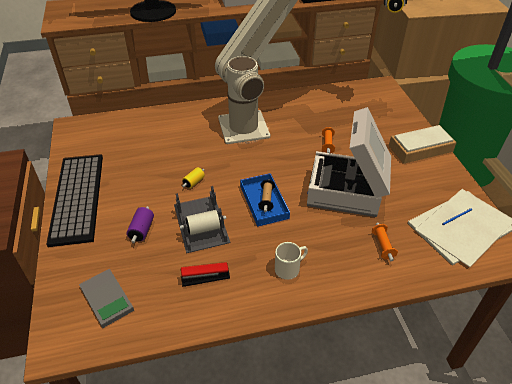

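View pics/t13.png

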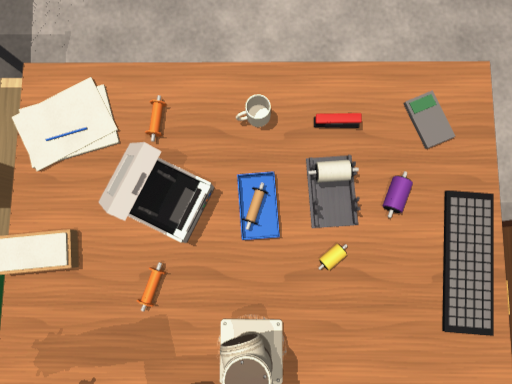

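The force reading of about 126 N coincides with joint 3 running fast onto its stop while carrying the roll. Nothing is near the arm in the pictures and everything is in place. It's over the stated 120 N, so I'll note it and ease into the limits from here.

Call:
move_arm --motion '[[40,[0,0,-0.1],0],[40,[-0.1,0.1,-0.3],0],[40,[-0.1,0.1,-0.5],0],[40,[-0.2,0.1,-0.8],0],[40,[-0.3,0.2,-1.1],0],[40,[-0.4,0.3,-1.5],0],[40,[-0.5,0.3,-2],0],[40,[-0.7,0.5,-3],0],[40,[-1,0.7,-4],0],[40,[-1.2,0.8,-5],0]]'

```text
clock: 32.6
eef_pos: [-0.0436, 0.6274, 0.4938]
tool_rot: [0.22, 0.964, 0.092, 0.115]
ft_force: [-0.6, 0.3, -3.7]
grip_width: 0.0623
```

Run:
```python
from k import *
o,M=st(); tilt(M)
```

```text
t 32.6 q [1.777, 0.623, 1.275, 2.149, -0.286, 2.216] p [-0.0436  0.6274  0.4938] w 0.0623 F [-0.6  0.3 -3.7]
tool x [-0.876  0.446 -0.18 ] y [0.404 0.886 0.228] z [ 0.262  0.127 -0.957]
tilt 16.93 az 25.9 xy 15.2 7.4 up in tool [-0.18   0.228 -0.957]
```

Call:
move_arm --motion '[[40,[-0.2,0.2,-1],0],[40,[-0.5,0.6,-3],0],[40,[-1,1,-5],0],[40,[-2,2,-10],0],[40,[-4,5,-20],0],[40,[-4,5,-20],0],[40,[-4,5,-20],0],[40,[-4,5,-20],0],[40,[-4,5,-20],0],[40,[-4,5,-20],0]]'

```text
clock: 33.6
eef_pos: [0.0437, 0.5933, 0.5639]
tool_rot: [0.215, 0.962, 0.128, 0.106]
ft_force: [0.3, -0.1, -4.0]
grip_width: 0.0625
```

Call:
move_arm --motion '[[40,[-0.2,0.2,-1],0],[40,[-0.5,0.6,-3],0],[40,[-1,1.5,-5],0],[40,[-2,3,-10],0],[40,[-4,6,-20],0],[40,[-4,6,-20],0],[40,[-4,6,-20],0],[40,[-4,6,-20],0],[40,[-4,6,-20],0],[40,[-4,6,-20],0]]'

```text
clock: 34.6
eef_pos: [0.1243, 0.5403, 0.626]
tool_rot: [0.21, 0.959, 0.162, 0.104]
ft_force: [0.7, 0.4, -3.5]
grip_width: 0.062
```

Run:
```python
from k import *
o,M=st(); tilt(M)
```

```text
t 34.6 q [1.477, 0.392, 1.274, 2.149, -0.243, 1.871] p [0.1243 0.5403 0.626 ] w 0.062 F [ 0.7  0.4 -3.5]
tool x [-0.89   0.436 -0.131] y [0.369 0.859 0.354] z [ 0.267  0.267 -0.926]
tilt 22.15 az 45.0 xy 15.7 15.7 up in tool [-0.131  0.354 -0.926]
```

Call:
move_arm --motion '[[40,[0.2,0.3,-1],0],[40,[0.5,0.8,-3],0],[40,[1,1.5,-5],0],[40,[2,3,-10],0],[40,[4,5,-20],0],[40,[4,5,-20],0],[40,[4,5,-20],0],[40,[4,5,-20],0],[40,[4,5,-20],0],[40,[4,5,-20],0]]'

```text
clock: 35.6
eef_pos: [0.0703, 0.5334, 0.6519]
tool_rot: [0.204, 0.954, 0.196, 0.098]
ft_force: [-0.1, -0.4, -3.0]
grip_width: 0.0621
```

Run:
```python
from k import *
o,M=st(); tilt(M)
```

```text
t 35.6 q [1.595, 0.349, 1.274, 2.149, -0.278, 1.968] p [0.0703 0.5334 0.6519] w 0.0621 F [-0.1 -0.4 -3. ]
tool x [-0.898  0.428 -0.106] y [0.352 0.84  0.413] z [ 0.266  0.334 -0.904]
tilt 25.27 az 51.4 xy 15.8 19.8 up in tool [-0.106  0.413 -0.904]
```

Call:
move_arm --motion '[[40,[0.5,-0.2,-0.2],0],[40,[1.3,-0.5,-0.4],0],[40,[2.1,-0.8,-0.6],0],[40,[2.9,-1.1,-0.9],0],[40,[3.6,-1.3,-1.4],0],[40,[4,-0.8,-3],0],[40,[4,0.8,-7],0],[40,[4,4,-15],0],[40,[4,5,-20],0],[40,[4,5,-20],0]]'

```text
clock: 36.6
eef_pos: [-0.086, 0.5471, 0.6431]
tool_rot: [0.198, 0.95, 0.227, 0.082]
ft_force: [-0.7, -1.4, -3.8]
grip_width: 0.0625
```

Run:
```python
from k import *
o,M=st(); tilt(M)
```

```text
t 36.6 q [1.931, 0.383, 1.275, 2.149, -0.379, 2.282] p [-0.086   0.5471  0.6431] w 0.0625 F [-0.7 -1.4 -3.8]
tool x [-0.908  0.414 -0.065] y [0.34  0.818 0.463] z [ 0.245  0.398 -0.884]
tilt 27.9 az 58.4 xy 14.6 23.8 up in tool [-0.065  0.463 -0.884]
```

Call:
move_arm --motion '[[40,[0.4,-0.2,-0.2],0],[40,[1.0,-0.3,-0.5],0],[40,[1.8,-0.5,-0.8],0],[40,[2.4,-0.6,-1.4],0],[40,[3,-0.4,-2.4],0],[40,[3,0.2,-4],0],[40,[3,2,-8],0],[40,[4,5,-15],0],[40,[4,6,-20],0],[40,[4,6,-20],0]]'

```text
clock: 37.6
eef_pos: [-0.178, 0.5292, 0.6451]
tool_rot: [0.191, 0.947, 0.252, 0.062]
ft_force: [-0.3, 0.8, -4.2]
grip_width: 0.062
```

Run:
```python
from k import *
o,M=st(); tilt(M)
C=np.array([.487,.2913,.085])
xp=np.array([np.cos(np.radians(64.4)),np.sin(np.radians(64.4)),0])
A=C+[0,0,.08]-xp*.0  # roll axis 80 above seat
print("slope x",M[2,0])
```

```text
t 37.6 q [2.127, 0.391, 1.275, 2.149, -0.435, 2.456] p [-0.178   0.5292  0.6451] w 0.062 F [-0.3  0.8 -4.2]
tool x [-0.92   0.392 -0.022] y [0.329 0.8   0.502] z [ 0.214  0.454 -0.865]
tilt 30.14 az 64.7 xy 12.9 27.2 up in tool [-0.022  0.502 -0.865]
slope x -0.02206136694610976
```

```bash
cat >> k.py <<'E'
C=np.array([.487,.2913,.085]); XP=np.array([np.cos(np.radians(64.4)),np.sin(np.radians(64.4)),0])
def tcp_for(center,M): return center+.0205*M[:,2]-.003*M[:,0]
E
python3 - <<'E'
from k import *
o,M=st(); M2=M@Rz(np.radians(2.4))
go(tcp_for(C-XP*.12+[0,0,.12],M2),o,M)
q=o["joint_pos"]
for f in(.25,.5,.75,1):
    T=tcp_for(C-XP*.12+[0,0,.12],M2); p=o["eef_pos"]*(1-f)+T*f; q,e=ik(p,M,q); print(f,p.round(3),q.round(2),round(e,4))
E
```

```text
t 37.6 q [2.127, 0.391, 1.275, 2.149, -0.435, 2.456] p [-0.178   0.5292  0.6451] w 0.062 F [-0.3  0.8 -4.2]
tool x [-0.92   0.392 -0.022] y [0.329 0.8   0.502] z [ 0.214  0.454 -0.865]
dist 0.842 tool units [-13.86  -5.92   7.51]
0.25 [-0.023  0.445  0.531] [ 1.85 -0.16  0.24  1.56 -0.34  2.18] 0.0
0.5 [0.132 0.36  0.416] [ 1.28 -0.42 -0.25  1.23 -0.07  1.66] 0.0
0.75 [0.287 0.276 0.302] [ 0.56 -0.36 -0.5   0.98  0.28  1.02] 0.0
1 [0.442 0.191 0.187] [ 0.14  0.01 -0.51  0.74  0.43  0.61] 0.0
```

Call:
move_arm --motion '[[40,[-0.3,-0.1,0.2],0],[40,[-0.9,-0.4,0.5],0],[40,[-1.6,-0.7,0.9],0],[40,[-2.4,-1.0,1.3],0],[40,[-3.2,-1.4,1.7],0],[40,[-4.0,-1.7,2.2],0],[40,[-4.8,-2.1,2.6],0.1],[40,[-5.6,-2.4,3.0],0.2],[40,[-6.3,-2.7,3.4],0.3],[40,[-7.0,-3.0,3.8],0.4]]'

```text
clock: 38.6
eef_pos: [0.1352, 0.3563, 0.4118]
tool_rot: [0.21, 0.942, 0.254, 0.058]
ft_force: [1.3, 0.4, -3.6]
grip_width: 0.0623
```

Run:
```python
from k import *
o,M=st(); 
go(tcp_for(C-XP*.12+[0,0,.12],M),o,M)
```

```text
t 38.6 q [1.263, -0.43, -0.263, 1.216, -0.069, 1.682] p [0.1352 0.3563 0.4118] w 0.0623 F [ 1.3  0.4 -3.6]
tool x [-0.905  0.425 -0.003] y [0.366 0.783 0.502] z [ 0.216  0.454 -0.865]
dist 0.415 tool units [-6.95 -2.6   3.71]
```

Call:
move_arm --motion '[[40,[-0.7,-0.3,0.4],0],[40,[-1.5,-0.5,0.8],0],[40,[-2.3,-0.9,1.2],0],[40,[-3.1,-1.2,1.6],0],[40,[-3.9,-1.5,2.1],0],[40,[-4.7,-1.8,2.5],0],[40,[-5.5,-2.1,2.9],0],[40,[-6.2,-2.4,3.3],0],[40,[-6.7,-2.6,3.6],0],[40,[-6.9,-2.6,3.7],0]]'

```text
clock: 39.6
eef_pos: [0.4391, 0.1909, 0.1855]
tool_rot: [0.212, 0.943, 0.251, 0.057]
ft_force: [0.0, 1.2, -4.0]
grip_width: 0.0625
```

Run:
```python
from k import *
o,M=st(); c=camera("wrist"); cv2.imwrite("pics/w14.png",c["color"][:,:,::-1]);tilt(M)
s=camera("scene");cv2.imwrite("pics/s14.png",cv2.resize(s["color"][60:220,260:420,::-1],None,fx=4,fy=3.7,interpolation=cv2.INTER_CUBIC))
o,M=st();go(tcp_for(C-XP*.04+[0,0,.065],M),o,M);go(tcp_for(C+[0,0,.052],M),o,M)
```

```text
t 39.6 q [0.145, 0.009, -0.514, 0.74, 0.426, 0.655] p [0.4391 0.1909 0.1855] w 0.0625 F [ 0.   1.2 -4. ]
tool x [-0.903  0.429 -0.001] y [0.372 0.784 0.497] z [ 0.214  0.449 -0.868]
tilt 29.81 az 64.5 xy 12.8 26.9 up in tool [-0.001  0.497 -0.868]
t 39.7 q [0.148, 0.006, -0.512, 0.741, 0.428, 0.656] p [0.4392 0.1928 0.1876] w 0.062 F [-1.   0.6 -2.5]
tool x [-0.905  0.426 -0.002] y [0.368 0.784 0.5  ] z [ 0.215  0.451 -0.866]
dist 0.097 tool units [-0.08  0.83  1.76]
dist 0.138 tool units [-0.08  1.39  2.38]
```

View pics/w14.png

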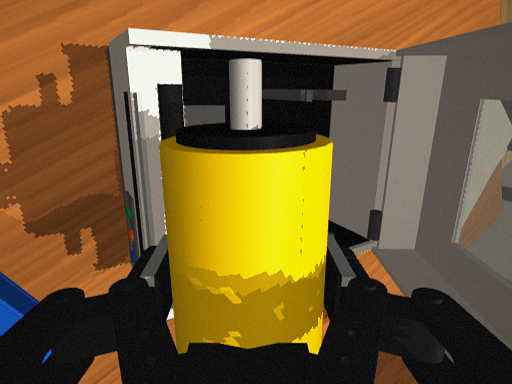

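View pics/s14.png

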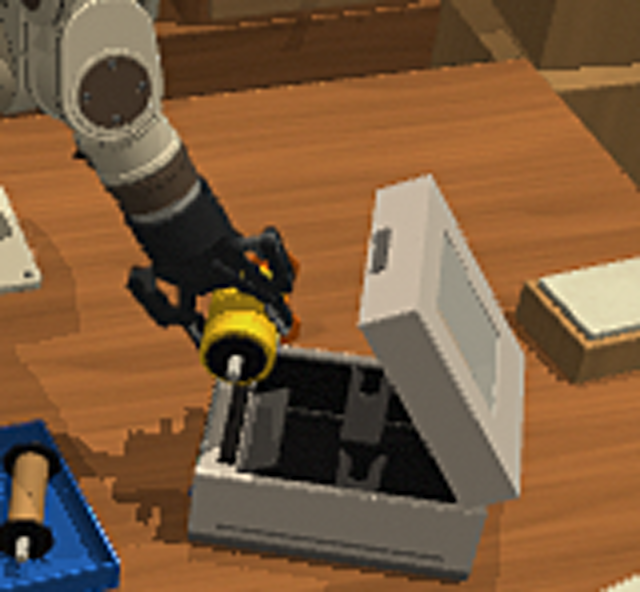

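Call:
move_arm --motion '[[40,[0,0.2,0.4],0],[40,[0,0.4,0.8],0],[40,[0,0.6,1.2],0],[40,[-0.1,0.8,1.6],0],[40,[-0.1,1.0,1.9],0],[40,[-0.1,1.2,2.1],0],[40,[-0.1,1.35,2.3],0],[40,[-0.1,1.4,2.4],0],[40,[-0.1,1.4,2.4],0],[40,[-0.1,1.4,2.4],0]]'

```text
clock: 40.7
eef_pos: [0.4939, 0.3008, 0.1194]
tool_rot: [0.21, 0.943, 0.253, 0.057]
ft_force: [0.1, -0.6, -3.9]
grip_width: 0.0625
```

Run:
```python
from k import *
o,M=st(); c=camera("wrist"); cv2.imwrite("pics/w15.png",c["color"][:,:,::-1]);tilt(M)
s=camera("scene");cv2.imwrite("pics/s15.png",cv2.resize(s["color"][100:220,300:420,::-1],None,fx=5,fy=5,interpolation=cv2.INTER_CUBIC))
o,M=st();go(tcp_for(C+[0,0,.02],M),o,M);go(tcp_for(C+[0,0,.0],M),o,M)
```

```text
t 40.7 q [0.364, 0.234, -0.462, 0.48, 0.354, 0.873] p [0.4939 0.3008 0.1194] w 0.0625 F [ 0.1 -0.6 -3.9]
tool x [-0.906  0.424 -0.002] y [0.366 0.784 0.5  ] z [ 0.214  0.452 -0.866]
tilt 30.03 az 64.7 xy 12.8 27.1 up in tool [-0.002  0.5   -0.866]
t 40.8 q [0.364, 0.234, -0.462, 0.479, 0.354, 0.873] p [0.4942 0.3006 0.1196] w 0.0624 F [-0.4  0.8 -3.6]
tool x [-0.905  0.425 -0.002] y [0.366 0.784 0.501] z [ 0.215  0.453 -0.865]
dist 0.032 tool units [-0.01 -0.35  0.55]
dist 0.052 tool units [-0.01 -0.55  0.89]
```

View pics/w15.png

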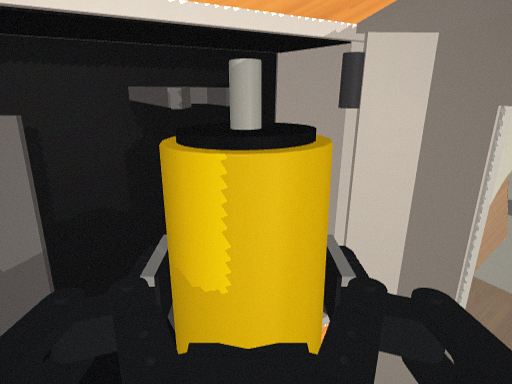

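View pics/s15.png

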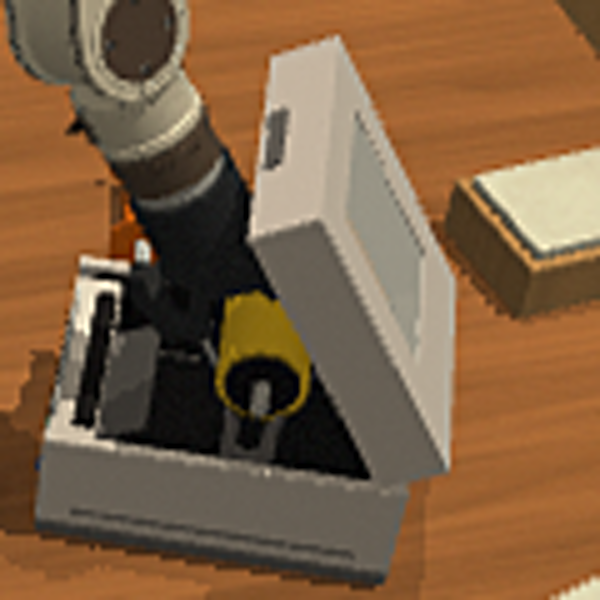

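Call:
move_arm --motion '[[40,[0,-0.06,0.1],0],[40,[0,-0.13,0.22],0],[40,[0,-0.2,0.34],0],[40,[0,-0.27,0.46],0],[40,[0,-0.34,0.58],0],[40,[0,-0.4,0.68],0],[40,[0,-0.45,0.77],0],[40,[0,-0.49,0.84],0],[40,[0,-0.52,0.89],0],[40,[0,-0.52,0.89],0]]'

```text
clock: 41.8
eef_pos: [0.4944, 0.3008, 0.0686]
tool_rot: [0.21, 0.942, 0.254, 0.057]
ft_force: [-3.0, -2.3, 1.9]
grip_width: 0.0621
```

Run:
```python
from k import *
o,M=st(); c=camera("wrist"); cv2.imwrite("pics/w16.png",c["color"][:,:,::-1]);tilt(M)
s=camera("scene");cv2.imwrite("pics/s16.png",cv2.resize(s["color"][100:220,300:420,::-1],None,fx=5,fy=5,interpolation=cv2.INTER_CUBIC))
o,M=st();go(tcp_for(C+[0,0,.0],M),o,M)
```

```text
t 41.8 q [0.363, 0.313, -0.524, 0.337, 0.355, 0.874] p [0.4944 0.3008 0.0686] w 0.0621 F [-3.  -2.3  1.9]
tool x [-0.905  0.425 -0.002] y [0.367 0.783 0.502] z [ 0.215  0.454 -0.865]
tilt 30.14 az 64.7 xy 12.9 27.2 up in tool [-0.002  0.502 -0.865]
t 41.9 q [0.363, 0.313, -0.524, 0.337, 0.355, 0.874] p [0.4944 0.3009 0.0686] w 0.0625 F [-3.2 -3.1  2.1]
tool x [-0.905  0.425 -0.002] y [0.367 0.783 0.502] z [ 0.215  0.454 -0.865]
dist 0.002 tool units [-0.01 -0.04  0.01]
```

View pics/w16.png

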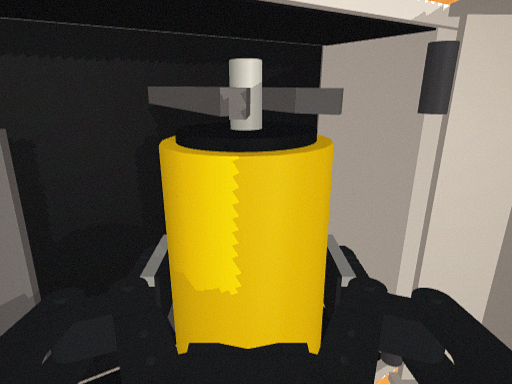

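View pics/s16.png

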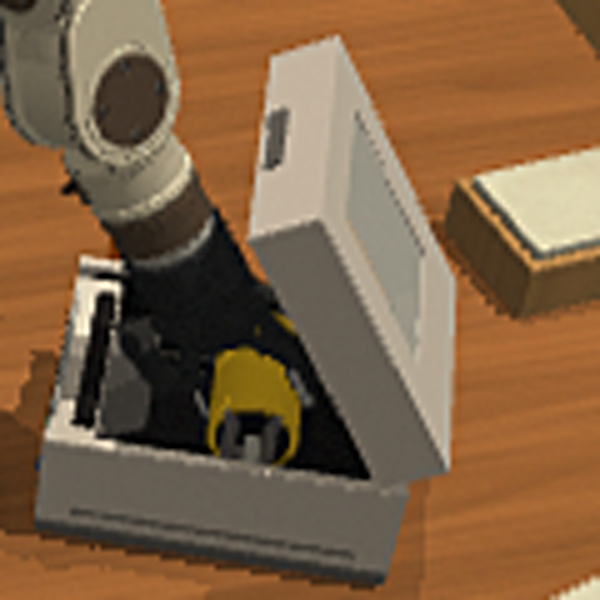

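Call:
move_arm --motion '[[60,[0,0,0],0],[63,[0,0,0],0],[65,[0,0,0],0],[68,[0,0,0],0],[72,[0,0,0],0],[77,[0,0,0],0],[82,[0,0,0],0],[82,[0,0,0],0],[82,[0,0,0],0],[82,[0,0,0],0]]'

```text
clock: 42.9
eef_pos: [0.4943, 0.3009, 0.068]
tool_rot: [0.209, 0.943, 0.253, 0.058]
ft_force: [-0.1, -0.3, -0.7]
grip_width: 0.0822
```

Run:
```python
from k import *
o,M=st(); c=camera("wrist"); cv2.imwrite("pics/w17.png",c["color"][:,:,::-1])
```

```text
t 42.9 q [0.364, 0.314, -0.524, 0.337, 0.354, 0.873] p [0.4943 0.3009 0.068 ] w 0.0822 F [-0.1 -0.3 -0.7]
tool x [-0.906  0.424 -0.003] y [0.366 0.784 0.501] z [ 0.214  0.453 -0.865]
```

View pics/w17.png

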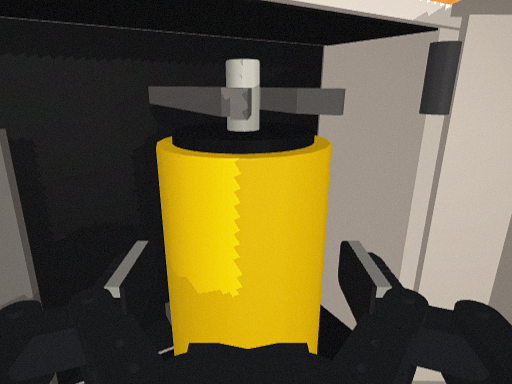

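```bash
cat >> k.py <<'E'
UP=np.array([0,0,1.])
def lidpt(q,u,n,y=0):
    YP=np.cross(UP,XP)
    return C+XP*.09+UP*.017-XP*(u*np.cos(q))+XP*(n*np.sin(q))+UP*(u*np.sin(q)+n*np.cos(q))+YP*y
E
python3 - <<'E'
from k import *
o,M=st(); q=o["joint_pos"]; z=M[:,2]; p=o["eef_pos"]
S=lidpt(1.05,.185,.095)
W=[p-z*.15,p-z*.30,C+XP*(-.10)+UP*.385, S-z*.12,S,lidpt(.7,.185,.062),lidpt(.3,.185,.06),lidpt(0,.185,.055)]
for w in W:
    q,e=ik(w,M,q); print(w.round(3),q.round(2),round(e,4)); go(w,o,M)
E
```

```text
t 42.95 q [0.364, 0.314, -0.524, 0.337, 0.354, 0.873] p [0.4943 0.3008 0.0679] w 0.0818 F [ 1.  -0.6  0.7]
tool x [-0.906  0.424 -0.002] y [0.366 0.784 0.501] z [ 0.214  0.453 -0.865]
[0.462 0.233 0.198] [ 0.24  0.05 -0.44  0.73  0.4   0.74] 0.0
dist 0.15 tool units [-0.  0. -3.]
[0.43  0.165 0.328] [ 0.07 -0.1  -0.24  1.16  0.45  0.58] 0.0
dist 0.3 tool units [-0.  0. -6.]
[0.444 0.201 0.47 ] [ 0.17 -0.06  0.17  1.48  0.42  0.67] 0.0
dist 0.417 tool units [ 0.05  2.1  -8.08]
[0.496 0.309 0.414] [0.38 0.07 0.14 1.24 0.35 0.89] 0.0
dist 0.346 tool units [ 0.03  3.61 -5.9 ]
[0.522 0.364 0.31 ] [ 0.46  0.16 -0.01  0.96  0.32  0.97] 0.0
dist 0.251 tool units [ 0.03  3.61 -3.5 ]
[0.482 0.281 0.269] [ 0.33  0.05 -0.25  0.89  0.37  0.84] 0.0
dist 0.202 tool units [ 0.04  1.61 -3.71]
[0.457 0.229 0.214] [ 0.23  0.02 -0.42  0.78  0.4   0.74] 0.0
dist 0.167 tool units [ 0.06  0.07 -3.34]
[0.446 0.206 0.157] [ 0.18  0.06 -0.55  0.64  0.42  0.68] 0.0
dist 0.139 tool units [ 0.06 -0.95 -2.61]
```

Call:
move_arm --motion '[[82,[0,0,-0.2],0],[82,[0,0,-0.5],0],[82,[0,0,-0.9],0],[82,[0,0,-1.5],0],[82,[0,0,-2.2],0],[82,[0,0,-3.0],0],[82,[0,0,-3.8],0],[60,[0,0,-4.6],0],[40,[0,0,-5.4],0],[20,[0,0.2,-6.2],0]]'

```text
clock: 43.95
eef_pos: [0.4298, 0.167, 0.3427]
tool_rot: [0.21, 0.943, 0.253, 0.057]
ft_force: [1.3, -0.2, -0.1]
grip_width: 0.0398
```

Run:
```python
from k import *
s=camera("scene");cv2.imwrite("pics/s18.png",cv2.resize(s["color"][60:230,220:420,::-1],None,fx=4,fy=3.5,interpolation=cv2.INTER_CUBIC))
t=camera("top");cv2.imwrite("pics/t18.png",cv2.resize(t["color"][120:260,80:240,::-1],None,fx=4.5,fy=4,interpolation=cv2.INTER_CUBIC))
o,M=st(); z=M[:,2]
S=lidpt(1.05,.185,.095)
for w in [C+XP*(-.10)+UP*.385, S-z*.12,S]: go(w,o,M)
```

```text
t 44.05 q [0.081, -0.11, -0.192, 1.194, 0.449, 0.586] p [0.4335 0.1675 0.3485] w 0.0242 F [0.6 0.5 1.1]
tool x [-0.905  0.426 -0.013] y [0.361 0.783 0.507] z [ 0.226  0.454 -0.862]
dist 0.126 tool units [ 0.07  1.83 -1.74]
dist 0.167 tool units [0.09 3.32 0.45]
dist 0.219 tool units [0.09 3.32 2.85]
```

View pics/s18.png

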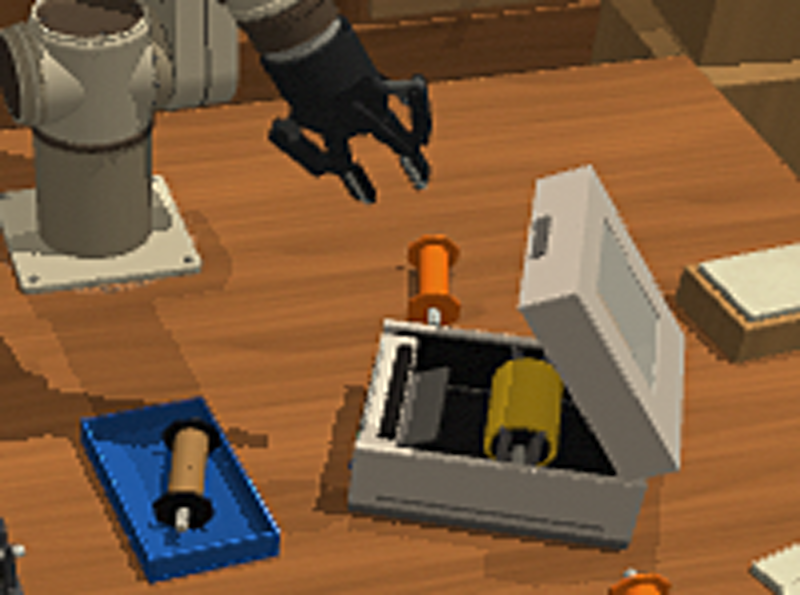

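View pics/t18.png

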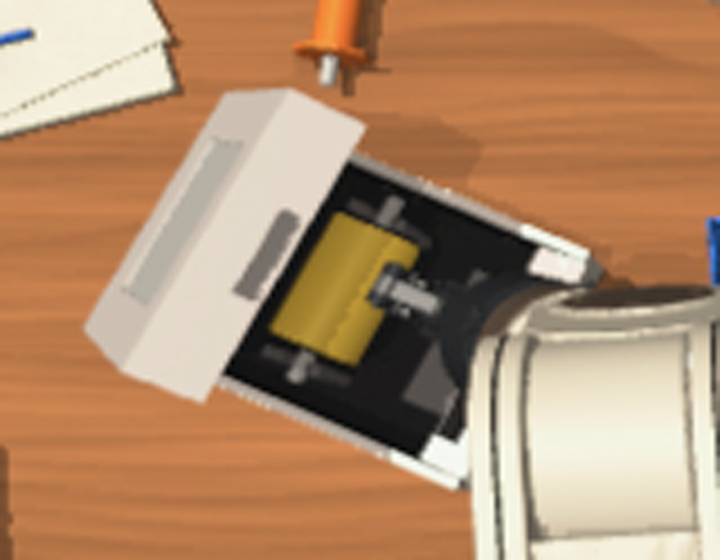

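Call:
move_arm --motion '[[0,[0,0.2,-0.5],0],[0,[0,0.5,-1.0],0],[0,[0,0.9,-1.5],0],[0,[0,1.4,-1.8],0],[0,[0.1,1.9,-1.8],0],[0,[0.1,2.4,-1.4],0],[0,[0.1,2.8,-0.9],0],[0,[0.1,3.2,-0.3],0],[0,[0.1,3.4,0.2],0],[0,[0.1,3.4,0.4],0]]'

```text
clock: 45.05
eef_pos: [0.4928, 0.3142, 0.4063]
tool_rot: [0.209, 0.943, 0.252, 0.056]
ft_force: [-1.1, -0.4, -1.0]
grip_width: -0.0002
```

Run:
```python
from k import *
s=camera("scene");cv2.imwrite("pics/s19.png",cv2.resize(s["color"][40:230,260:420,::-1],None,fx=4,fy=3.1,interpolation=cv2.INTER_CUBIC))
o,M=st(); z=M[:,2]
for w in [lidpt(1.05,.185,.095),lidpt(1.0,.185,.064),lidpt(.8,.185,.064),lidpt(.6,.185,.062),lidpt(.4,.185,.06),lidpt(.2,.185,.056),lidpt(0,.185,.05)]: go(w,o,M)
```

```text
t 45.1 q [0.391, 0.069, 0.123, 1.227, 0.344, 0.897] p [0.4924 0.3136 0.4051] w 0.0001 F [-1. -0. -2.]
tool x [-0.906  0.422  0.001] y [0.367 0.786 0.497] z [ 0.209  0.451 -0.868]
dist 0.112 tool units [-0.11  0.06  2.23]
dist 0.115 tool units [-0.1  -0.75  2.17]
dist 0.127 tool units [-0.1  -1.52  2.03]
dist 0.156 tool units [-0.09 -2.34  2.06]
dist 0.193 tool units [-0.08 -3.13  2.26]
dist 0.235 tool units [-0.08 -3.88  2.65]
dist 0.279 tool units [-0.08 -4.56  3.22]
```

View pics/s19.png

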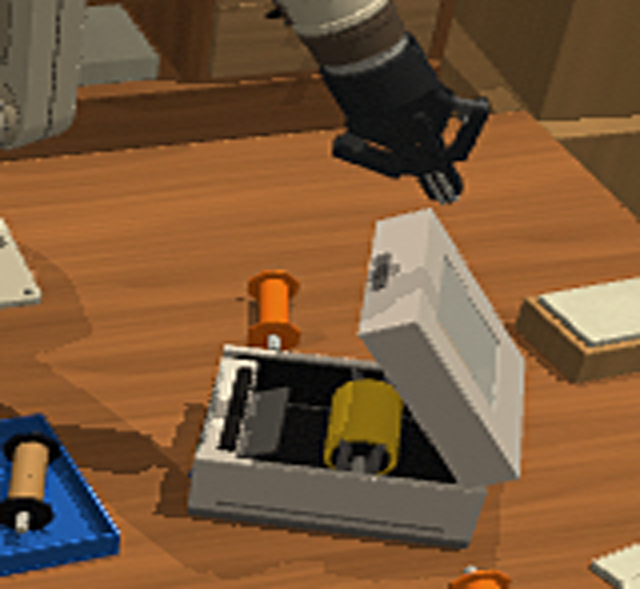

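Run:
```python
from k import *
o,M=st()
for w in [lidpt(1.05,.2,.1),lidpt(1.05,.2,.065),lidpt(.9,.2,.064),lidpt(.75,.2,.064),lidpt(.6,.2,.062),lidpt(.45,.2,.06),lidpt(.3,.2,.058),lidpt(.15,.2,.055),lidpt(0,.2,.052)]: go(w,o,M)
```

```text
t 45.1 q [0.391, 0.069, 0.123, 1.227, 0.344, 0.897] p [0.4924 0.3136 0.4051] w 0.0001 F [-1. -0. -2.]
tool x [-0.906  0.422  0.001] y [0.367 0.786 0.497] z [ 0.209  0.451 -0.868]
dist 0.097 tool units [-0.11  0.16  1.93]
dist 0.1 tool units [-0.1  -0.54  1.93]
dist 0.107 tool units [-0.1  -1.18  1.78]
dist 0.125 tool units [-0.09 -1.8   1.73]
dist 0.152 tool units [-0.09 -2.47  1.79]
dist 0.184 tool units [-0.08 -3.11  1.95]
dist 0.217 tool units [-0.08 -3.72  2.21]
dist 0.251 tool units [-0.08 -4.29  2.58]
dist 0.284 tool units [-0.07 -4.8   3.04]
```

Call:
move_arm --motion '[[0,[0,0,0.4],0],[0,[-0.1,0.1,0.9],0],[0,[-0.1,0.1,1.4],0],[0,[-0.1,0.1,1.8],0],[0,[-0.1,0,1.9],0],[0,[-0.1,-0.2,1.9],0],[0,[-0.1,-0.5,1.9],0],[0,[-0.1,-0.8,1.85],0],[0,[-0.1,-1.1,1.8],0],[0,[-0.1,-1.4,1.75],0]]'

```text
clock: 46.1
eef_pos: [0.491, 0.2942, 0.3003]
tool_rot: [0.209, 0.942, 0.254, 0.059]
ft_force: [-0.0, 1.1, 0.1]
grip_width: -0.0002
```

Run:
```python
from k import *
s=camera("scene");cv2.imwrite("pics/s20.png",cv2.resize(s["color"][40:230,260:420,::-1],None,fx=4,fy=3.1,interpolation=cv2.INTER_CUBIC))
o,M=st()
for w in [lidpt(.75,.2,.064),lidpt(.6,.2,.062),lidpt(.45,.2,.06),lidpt(.3,.2,.058),lidpt(.15,.2,.055),lidpt(0,.2,.052),lidpt(0,.2,.045)]: go(w,o,M)
```

```text
t 46.15 q [0.351, 0.059, -0.161, 0.958, 0.358, 0.862] p [0.4898 0.2923 0.2989] w -0.0001 F [-1.7 -0.2 -0.2]
tool x [-0.905  0.426 -0.003] y [0.368 0.784 0.501] z [ 0.216  0.452 -0.866]
dist 0.02 tool units [ 0.04 -0.39  0.09]
dist 0.053 tool units [ 0.05 -1.06  0.14]
dist 0.087 tool units [ 0.05 -1.7   0.3 ]
dist 0.119 tool units [ 0.06 -2.31  0.56]
dist 0.152 tool units [ 0.06 -2.89  0.93]
dist 0.183 tool units [ 0.07 -3.39  1.38]
dist 0.189 tool units [ 0.07 -3.46  1.51]
```

View pics/s20.png

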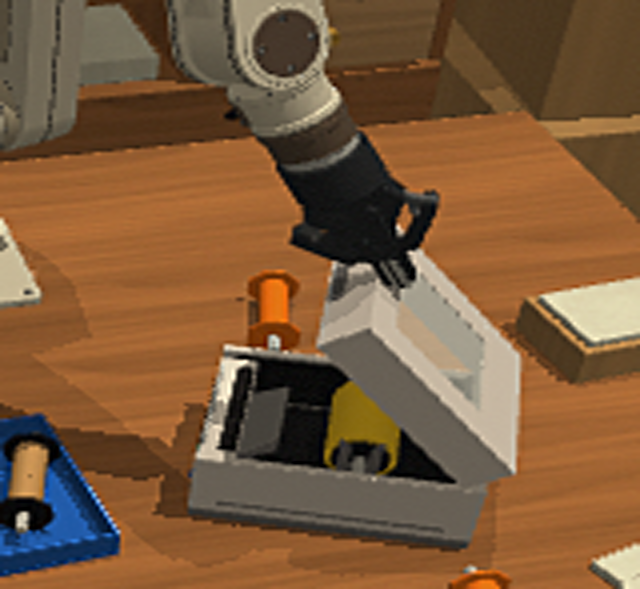

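Call:
move_arm --motion '[[0,[0,-0.3,0.1],0],[0,[0,-0.6,0.1],0],[0,[0,-1.0,0.15],0],[0,[0,-1.3,0.2],0],[0,[0,-1.6,0.28],0],[0,[0.1,-1.9,0.38],0],[0,[0.1,-2.2,0.5],0],[0,[0.1,-2.5,0.68],0],[0,[0.1,-2.75,0.85],0],[0,[0.1,-3.0,1.03],0]]'

```text
clock: 47.15
eef_pos: [0.4433, 0.2025, 0.1799]
tool_rot: [0.21, 0.942, 0.254, 0.059]
ft_force: [0.2, 1.4, -0.1]
grip_width: -0.0
```

Run:
```python
from k import *
s=camera("scene");cv2.imwrite("pics/s21.png",cv2.resize(s["color"][40:230,260:420,::-1],None,fx=4,fy=3.1,interpolation=cv2.INTER_CUBIC))
o,M=st();print((M.T@[0,0,-1]).round(3))
for w in [lidpt(0.05,.2,.054),lidpt(0,.2,.052),lidpt(0,.2,.045)]: go(w,o,M)
```

```text
t 47.2 q [0.17, 0.025, -0.525, 0.702, 0.421, 0.678] p [0.4412 0.2015 0.177 ] w -0.0001 F [-0.7 -0.5 -2.1]
tool x [-0.905  0.426 -0.001] y [0.368 0.784 0.499] z [ 0.214  0.451 -0.866]
[ 0.001 -0.499  0.866]
dist 0.013 tool units [-0.05 -0.22  0.13]
dist 0.025 tool units [-0.05 -0.39  0.31]
dist 0.031 tool units [-0.05 -0.46  0.43]
```

View pics/s21.png

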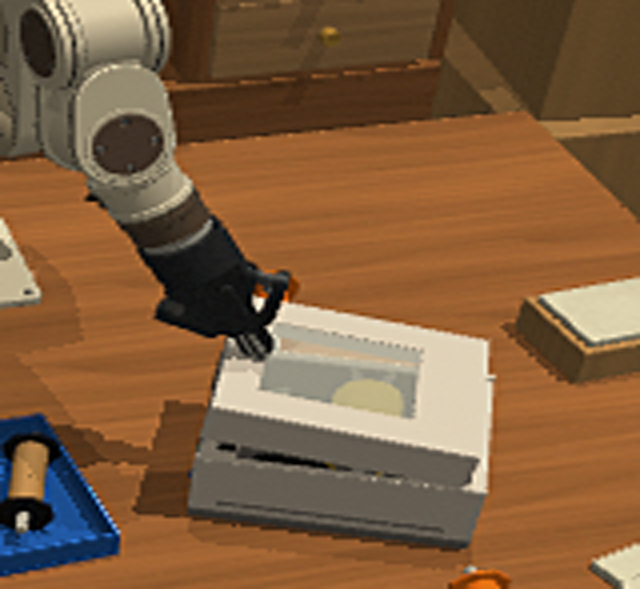

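Call:
move_arm --motion '[[0,[0,-0.05,0.06],0],[0,[0,-0.08,0.12],0],[0,[0,-0.11,0.18],0],[0,[0,-0.14,0.24],0],[0,[0,-0.17,0.29],0],[0,[0,-0.2,0.34],0],[0,[0,-0.22,0.38],0],[0,[0,-0.24,0.41],0],[0,[0,-0.25,0.43],0],[0,[0,-0.25,0.43],0]]'

```text
clock: 48.2
eef_pos: [0.4426, 0.2031, 0.1534]
tool_rot: [0.21, 0.943, 0.253, 0.057]
ft_force: [-0.3, -0.7, -0.8]
grip_width: 0.0001
```

Run:
```python
from k import *
o,M=st()
s=camera("scene");cv2.imwrite("pics/s22.png",cv2.resize(s["color"][100:230,290:400,::-1],None,fx=6,fy=4.5,interpolation=cv2.INTER_CUBIC))
```

```text
t 48.2 q [0.172, 0.057, -0.563, 0.629, 0.422, 0.679] p [0.4426 0.2031 0.1534] w 0.0001 F [-0.3 -0.7 -0.8]
tool x [-0.906  0.424 -0.002] y [0.366 0.784 0.501] z [ 0.214  0.453 -0.866]
```

View pics/s22.png

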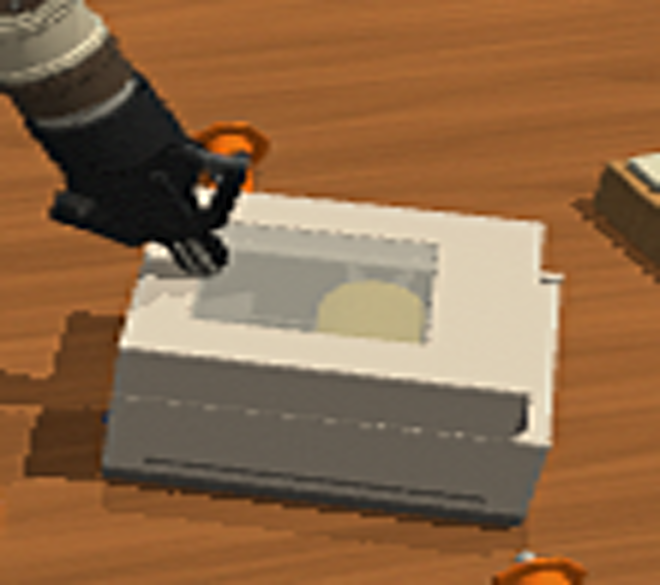

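Call:
move_arm --motion '[[0,[0,-0.01,0.02],0],[0,[0,-0.02,0.04],0],[0,[0,-0.03,0.05],0],[0,[0,-0.04,0.06],0],[0,[0,-0.04,0.07],0],[0,[0,-0.05,0.08],0],[0,[0,-0.05,0.09],0],[0,[0,-0.06,0.1],0],[0,[0,-0.06,0.1],0],[0,[0,-0.06,0.1],0]]'

```text
clock: 49.25
eef_pos: [0.4432, 0.2035, 0.1521]
tool_rot: [0.209, 0.942, 0.255, 0.059]
ft_force: [-15.9, -13.7, 30.7]
grip_width: 0.0001
```

Run:
```python
from k import *
o,M=st()
s=camera("scene");cv2.imwrite("pics/s23.png",cv2.resize(s["color"][100:230,290:400,::-1],None,fx=6,fy=4.5,interpolation=cv2.INTER_CUBIC))
```

```text
t 49.25 q [0.171, 0.058, -0.569, 0.617, 0.425, 0.679] p [0.4432 0.2035 0.1521] w 0.0001 F [-15.9 -13.7  30.7]
tool x [-0.905  0.424 -0.004] y [0.364 0.782 0.506] z [ 0.218  0.456 -0.863]
```

View pics/s23.png

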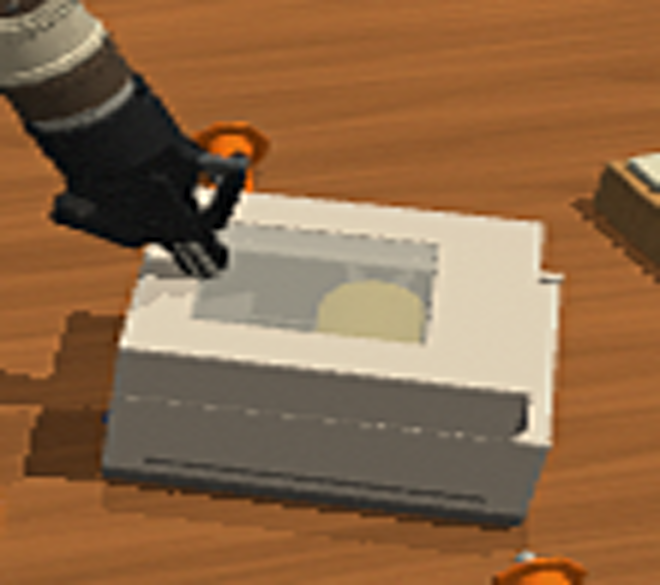

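Call:
move_arm --motion '[[0,[0,0,-0.1],0],[0,[0,0,-0.3],0],[0,[0,0,-0.7],0],[0,[0,0,-1.2],0],[0,[0,0,-1.8],0],[0,[0,0,-2.4],0],[0,[0,0,-2.9],0],[0,[0,0,-3.2],0],[0,[0,0,-3.3],0],[0,[0,0,-3.3],0]]'

```text
clock: 50.3
eef_pos: [0.4077, 0.1281, 0.291]
tool_rot: [0.21, 0.943, 0.253, 0.058]
ft_force: [0.1, -0.1, 0.1]
grip_width: 0.0003
```

Run:
```python
from k import *
o,M=st()
s=camera("scene");cv2.imwrite("pics/s24.png",s["color"][:,:,::-1])
t=camera("top");cv2.imwrite("pics/t24.png",t["color"][:,:,::-1])
for q in(0,.06): print(proj(s,[lidpt(q,.23,.049,y) for y in(-.1,.1)]).round(1).tolist(),proj(s,[lidpt(q,.23,0,y) for y in(-.1,.1)]).round(1).tolist())
cv2.imwrite("pics/s24c.png",cv2.resize(s["color"][130:230,300:400,::-1],None,fx=6,fy=6,interpolation=cv2.INTER_CUBIC))
```

```text
t 50.3 q [-0.027, -0.131, -0.351, 1.12, 0.476, 0.467] p [0.4077 0.1281 0.291 ] w 0.0003 F [ 0.1 -0.1  0.1]
tool x [-0.905  0.425 -0.003] y [0.366 0.784 0.501] z [ 0.216  0.453 -0.865]
[[309.4, 178.2], [317.2, 141.7]] [[308.3, 188.5], [316.0, 151.9]]
[[310.7, 175.4], [318.4, 138.9]] [[308.7, 185.6], [316.4, 149.1]]
```

View pics/s24c.png

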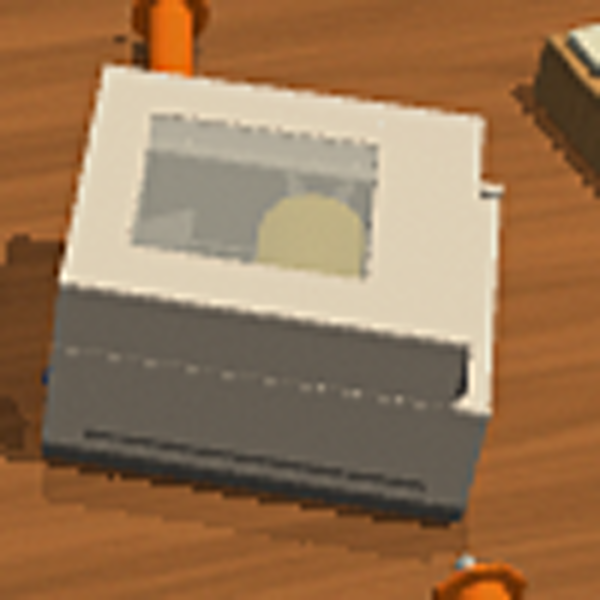

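View pics/t24.png

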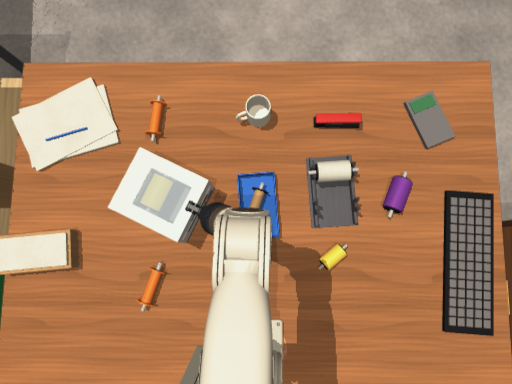

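The lid's front corners sit at (310,177) and (317,141) in the scene view. I'd expect (309,178) and (317,142) when shut, and about 3 px higher at 0.06 rad, so the lid is shut. The yellow roll shows through the window, and the spool lies in the tray. The white roll, mug and stapler haven't moved, and the arm is clear.

Run:
```python
from h import *
print(job_done()); st()
```

```text
the job is handed in; nothing more can be done
None
the job is handed in; nothing more can be done
```

The job is handed in at about 50 s of the 72 s limit with every step done, but one force reading may have broken the 120 N wrist limit.

**What I did**
- **Lean:** the move rows have no tilt, so I leaned the tool to about 30° by pulling gently against the arm's reach limits.
- **Empty spool:** I lifted it level out of the brackets and laid it in the blue tray.
- **Yellow roll:** I chose the larger yellow one, in the rack, and lowered it into the printer's brackets.
- **Lid:** I pushed it shut from behind, only after the roll was in.

**Last checks**
- **Lid:** its front corners are within about 1 px of where a shut lid should be, and the final push met a firm stop.
- **Yellow roll:** after release, both spindle ends were within about 1 px (roughly 3 mm) of where the empty spool's had been. That is not fine enough to prove the 4 and 5 mm limits. The roll is still visible through the lid window.
- **Spool and other objects:** the spool lies in the tray, and the white roll, mug and stapler look unmoved.
- **Arm:** it is clear of everything, with force readings near zero.

**What went wrong:** at 31.5 s, while carrying the yellow roll, joint 3 ran fast onto its limit and one wrist force reading reached about 126 N. It was down to about 27 N in the next reading, nothing was near the arm, and the roll stayed gripped. Hand-in reported no verdict, so I can't tell whether this counted as a failure.

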